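Build up the vacant filter unit on a vacuum manifold

ROBOT

A 6-joint arm with a two-finger parallel gripper is mounted at the origin on the work surface. World frame = base frame: x ahead of the robot, y to its left, z up, the work surface at z = 0. Lengths are in mm, angles in rad, forces in N, time in s.
With the tool pointing down it reaches from about 275 to 1000 mm from the base axis. Payload 8.4 kg.
Tool frame: the origin (TCP) lies midway between the tips of the shut fingers; the grasp point (between the pads) lies 19 mm behind it; z points along the fingers, y is the direction in which the jaws open and shut (so a half turn about z gives the same grasp; the last joint's range is limited). The gripper opens to 85 mm and grips with 20 to 120 N. Pads are 22 mm wide; open, the fingers measure 114 mm over their backs; the gripper's body (76 mm by 85 mm) begins 54 mm behind the grasp point. The pads swing forward as they close: fully open they stand 13 mm farther back than shut.
Start: joints at [1.33, 0.353, 1.633, -0, 1.155, -0.002], TCP at [147.834, 607.267, 231.281] pointing down, gripper open.
Joint ranges: [-2.63, 2.63], [-0.92, 2.1], [0.06, 2.66], [-1.3, 4.44], [0, 2.69], [-3.02, 3.02]. Speed limits (rad/s): [2.22, 2.22, 2.79, 3.14, 3.14, 3.14].

INTERFACE

Orientations are given as [roll, pitch, yaw] about the fixed x, y, z axes, in that order (R = Rz(yaw) Ry(pitch) Rx(roll)).
In Python, from rig import r gives the robot as it stands.
- The arm moves only by the tool play_rows, never from a script. Its argument "moves" is a list of rows, each a list of 3 entries, a list of its own where there are three numbers: the turn, a rotation vector about the tool's x, y, z in degrees, then the shift along the tool's x, y, z in mm, then the opening, from 0 (shut) to 1 (fully open). A call has 1 to 20 rows; each row is the pose to reach, as a shift and turn from the pose measured when the call began, along the tool's axes at that moment; what a row does not reach only later rows make up. A row lasts 1/10 s, in which the tool goes at most 50 mm and 8.59 degrees, less where a joint would pass 70% of its speed; a pose out of reach is approached as far as the arm can. A call with a gripper value outside its range is refused whole. The fingers move at their own pace and stop on an object; "newtons" is the grip in N (left out, the last holds). Time passes only in rows, so rows that repeat a pose let the fingers close. It gives the time, the measured TCP pose, the force and the opening at its end, in the units of the state.
- r.sense(): the state, without advancing time (a new reading comes with each control period).
- r.grab_frame(name): name is "scene" or "top"; returns a dict with "color" (420x560x3 uint8, red, green, blue), "K" (3x3 intrinsics, pixels), "rvec" (rotation vector, rad) and "tvec" (3), from world to camera coordinates, as OpenCV has them. Camera axes: x right, y down, z forward; pixel columns grow to the right and rows downward; lengths in mm; the calibration is good to about 2 mm. A picture is of the moment at which its call begins. There is no depth.
- r.sign_off(): hands the job in, once; it reports no verdict.
Trained networks look in a picture, given as the dict that the camera call returned (one of the last four; its "shot" number tells which), for a name from the list of things; names that differ only in an ending like _2 or _b are one class to them, and where a whole thing is asked for, a point or a joint stands for the part that bears it (a point fixed in the world has none). Each returns a list of dicts, best first, with "conf" (0 to 1); they miss things now and then, are a little off and sometimes report something else, mostly with a low value. They report only what shows in the picture. A call takes as long as a camera call. They do not tell look-alikes from the thing itself.
- r.silhouettes(picture, name): "mask" (420x560 bool, what is visible of it) and "location" ([column, row] in pixels, amid what is visible of it).
The state is a dict: "clock": time; "qpos": joint angles; "qvel": joint speeds; "joint_efforts": joint torques, N m; "eef_pos": TCP position; "tcp_rot": TCP orientation; "contact_force": force on the tool from outside, world axes, zero at the start; "wrist_torque": the same for the moment, N m; "opening": opening from 0.0 (shut) to 1.0 (fully open).
Only numpy, scipy, OpenCV 4.12 (cv2) and the standard library are available. Lean on these libraries where they do the work, as an engineer would, in place of code of your own. Each camera call takes 0.05 s, during which the arm holds its last target.

TASK

Build up a filter unit on the one vacant head of the steel vacuum manifold, in this order: plug the steel seat into the head, put the perforated screen in the seat's recess, stand the clear funnel tube over the screen with its steel-banded end down, and close it with the blue lid, plug down in the tube. Every part must be upright and fully home; set each one down gently without dropping it, leave it released, and do not push the wash bottle or the paper cup about.

Things in the scene. Friction and masses are not known exactly. Their poses are not given: they have to be found in the camera images.
- manifold: Fixed steel case of the vacuum manifold, about 380 mm long along its own y, flat deck 90 mm above the bench from x = -60 to +100 mm, front sloping outwards from the deck's front edge down to x = -100 mm, with a touch panel. Origin: on the bench under the case; own x points away from the robot. Its three head places are on the deck at x = +20 mm, y = -125, 0 and +125 mm in its frame.
- head: The vacant filter head, the target: a fixed steel stem with an open round cup, 50 mm outer diameter, on one of the three head places. Origin on its axis at the deck (90 mm above the bench), z up. Its rim is 46 mm above the origin; the cup's bore is 41 mm in diameter and 14 mm deep.
- unit_a: A filter unit already built up and closed with a blue lid, fixed on one of the other head places: 55 mm in diameter, 178 mm tall above the deck. Origin on its axis at the deck. An obstacle only.
- unit_b: A second built-up unit, the same as unit_a, on the remaining head place. An obstacle only.
- seat: Loose steel seat, 250 g, standing on the bench plug down. Origin at the centre of its underside, z up, round about z. Tapered plug 12 mm long (26 mm diameter at the foot, 35 mm above), then a body of 52 mm diameter from z = 12 to 34 mm with a round recess in its top, 44 mm in diameter and 10 mm deep. Home: shoulder on the head's rim, so its origin is 34 mm above the head's origin.
- screen: Loose perforated screen, a light-metal puck of 38 mm diameter and 24 mm height, 100 g, with bevelled edges and small dark holes in its top; both ends are alike. Origin at the centre of its underside, z up. Home: on the floor of the seat's recess, its origin 24 mm above the seat's origin, standing 14 mm proud of the seat's rim.
- funnel: Loose clear tube open at both ends, 53 mm outer and 44 mm inner diameter, 90 mm tall, 120 g, with a steel band of 55 mm diameter round its lowest 10 mm; stands upright. Origin at the centre of its lower end, z up. Home: over the screen, its lower end on the seat's rim, its origin 34 mm above the seat's origin.
- lid: Loose blue ribbed lid, 50 g, standing on the bench plug down. Origin at the centre of its underside, z up. Tapered plug 12 mm long (28 mm diameter at the foot, 37 mm above), then a cap of 52 mm diameter from z = 12 to 32 mm. Home: cap on the tube's upper rim, its origin 78 mm above the funnel's origin.
- wash_bottle: Bystander: loose pale wash bottle with a bent spout, 66 mm in diameter, about 200 mm tall. Origin at the centre of its underside.
- cup: Bystander: loose white paper cup, 72 mm across the rim, 90 mm tall. Origin at the centre of its underside.
There are look-alikes about, which are no part of the job. What is meant by the lid is not pink, and is the smaller of those in its own colour.

How it is judged (in metres and radians):
On the way, in this order (a step that is already met when the one before it is completed fails the run):
1. the seat is plugged into the vacant head and released (horizontal distance between seat and head below 0.007 m and z of seat in the frame of head between 0.031 and 0.037 m and angle between seat's own z axis and vertical below 0.06 rad and contact force between seat and the fingers below 0.1 N), for 0.2 s.
2. the screen lies in the seat's recess, released (horizontal distance between screen and seat below 0.007 m and z of screen in the frame of seat between 0.021 and 0.027 m and angle between screen's own z axis and vertical below 0.06 rad and contact force between screen and the fingers below 0.1 N), for 0.2 s.
3. the funnel stands on the seat over the screen, released (horizontal distance between funnel and seat below 0.009 m and z of funnel in the frame of seat between 0.031 and 0.037 m and angle between funnel's own z axis and vertical below 0.06 rad and contact force between funnel and the fingers below 0.1 N), for 0.2 s.
4. the lid closes the funnel, released (horizontal distance between lid and funnel below 0.008 m and z of lid in the frame of funnel between 0.075 and 0.081 m and angle between lid's own z axis and vertical below 0.06 rad and contact force between lid and the fingers below 0.1 N), for 0.2 s.
At the end, for the whole second after the job is handed in: Seat in the vacant head (within 7 mm sideways), screen in the seat's recess (7 mm), funnel on the seat over the screen (9 mm), lid in the funnel (8 mm); each within 3 mm of its home height above the part below, upright within 0.06 rad, released and at rest (under 20 mm/s) (horizontal distance between seat and head below 0.007 m and z of seat in the frame of head between 0.031 and 0.037 m and angle between each of seat, screen, funnel, lid's own z axis and vertical below 0.06 rad and horizontal distance between screen and seat below 0.007 m and z of screen in the frame of seat between 0.021 and 0.027 m and horizontal distance between funnel and seat below 0.009 m and z of funnel in the frame of seat between 0.031 and 0.037 m and horizontal distance between lid and funnel below 0.008 m and z of lid in the frame of funnel between 0.075 and 0.081 m and linear speed of each of seat, screen, funnel, lid below 0.02 m/s); the robot touches nothing.
It fails at once if a part is dropped (falls free faster than 0.8 m/s, about 3 cm) ((linear speed of seat above 0.8 m/s and contact force between seat and the fingers below 0.05 N) or (linear speed of screen above 0.8 m/s and contact force between screen and the fingers below 0.05 N) or (linear speed of funnel above 0.8 m/s and contact force between funnel and the fingers below 0.05 N) or (linear speed of lid above 0.8 m/s and contact force between lid and the fingers below 0.05 N)).
It fails at once if the wash bottle is pushed more than 30 mm or tipped over (distance of wash_bottle from where it was at the start of the episode above 0.03 m or angle between wash_bottle's own z axis and vertical above 0.5 rad).
It fails at once if the paper cup is pushed more than 30 mm or tipped over (distance of cup from where it was at the start of the episode above 0.03 m or angle between cup's own z axis and vertical above 0.5 rad).
It also fails if it takes over 131 s, if anything falls off the work surface, if the arm or the gripper's body presses on something with over 40 N, if the wrist force passes 120 N, or if a joint passes its speed limit or range.

## Working session

There is one attempt and no reset: what is moved stays moved. The work goes in short steps, Python scripts to look and compute and a tool call to move; the robot and the scene stay as the last step left them, time stands still between calls to the robot, and variables do not carry over. Pictures are saved under pics/ and viewed, and the job is handed in when it is done.

Besides the shell and the picture viewer there is one more tool, called after "Emit:" in YAML: its name, and indented under it one key for each argument. play_rows: Moves the arm, as the interface text tells. Its arguments: {"type":"object","properties":{"moves":{"type":"array"},"newtons":{"type":"number"}},"required":["moves"]}

```bash
ls; mkdir -p pics; cat > h.py <<'E'
import numpy as np, cv2
from rig import r
def save(p,n): cv2.imwrite('pics/'+n,p['color'][:,:,::-1])
E
python3 - <<'E'
from h import *
for n in ('scene','top'):
    p=r.grab_frame(n); save(p,n+'0.png'); print(n,p['K'].tolist(),p['rvec'],p['tvec'])
    for t in ['manifold','head','unit_a','seat','screen','funnel','lid','wash_bottle','cup']:
        for d in r.silhouettes(p,t): print(t,round(d['conf'],2),d['location'],d['mask'].sum())
print(r.sense())
E
```

```text
pics
scene [[414.43878891753184, 0.0, 280.0075126949091], [0.0, 414.43878891753184, 207.1457082081714], [0.0, 0.0, 1.0]] [ 2.52493543  0.65565718 -0.19869692] [-443.78125941 -167.30858537 1154.26256266]
manifold 0.82 [326.1, 252.9] 10924
head 0.61 [332.2, 231.3] 565
unit_a 0.9 [369.7, 168.9] 1684
unit_a 0.83 [300.1, 258.4] 1621
seat 0.86 [227.8, 247.4] 426
screen 0.72 [324.8, 250.1] 10961
screen 0.58 [201.1, 320.3] 275
lid 0.78 [228.9, 192.4] 379
lid 0.66 [275.4, 179.1] 350
lid 0.6 [237.0, 156.6] 644
wash_bottle 0.91 [224.4, 401.6] 1344
cup 0.62 [394.0, 130.2] 891
top [[460.24185293276133, 0.0, 282.9733111129352], [0.0, 460.24185293276133, 209.79437952497992], [0.0, 0.0, 1.0]] [ 2.15239071 -2.12644042  0.13400543] [   7.67714052  492.70881706 1211.01367099]
manifold 0.93 [289.1, 165.9] 9271
head 0.85 [293.3, 144.9] 374
head 0.68 [390.5, 213.9] 159
unit_a 0.95 [239.4, 130.8] 844
unit_a 0.93 [342.3, 139.2] 848
seat 0.5 [331.7, 229.1] 290
screen 0.5 [390.9, 214.2] 161
funnel 0.88 [168.5, 203.3] 443
funnel 0.73 [150.1, 151.5] 734
funnel 0.22 [344.7, 144.9] 812
lid 0.84 [242.9, 273.7] 613
lid 0.78 [254.6, 232.8] 287
lid 0.63 [282.3, 260.1] 283
wash_bottle 0.94 [446.0, 160.6] 919
cup 0.64 [151.5, 152.5] 673
{'clock': 1.0, 'qpos': array([ 1.32962444e+00,  3.52955469e-01,  1.63337896e+00,  1.89704808e-05,
        1.15519057e+00, -2.38323656e-03]), 'qvel': array([-0.00176634,  0.0004922 ,  0.00035082,  0.00036134, -0.00109292,
       -0.0008498 ]), 'joint_efforts': array([-7.21870783e-04, -6.05167580e+01, -3.42451108e+01, -8.26620521e-06,
        1.01736397e-03,  4.77553868e-06]), 'eef_pos': array([147.81766581, 607.28990482, 231.31781738]), 'tcp_rot': array([ 3.14152496e+00, -1.71948050e-05,  2.90279634e+00]), 'contact_force': array([ 0.07298292, -0.30935828, -0.57958217]), 'wrist_torque': array([-0.00187088, -0.03729009, -0.02563249]), 'opening': 1.0006784705710827}
```

View pics/scene0.png

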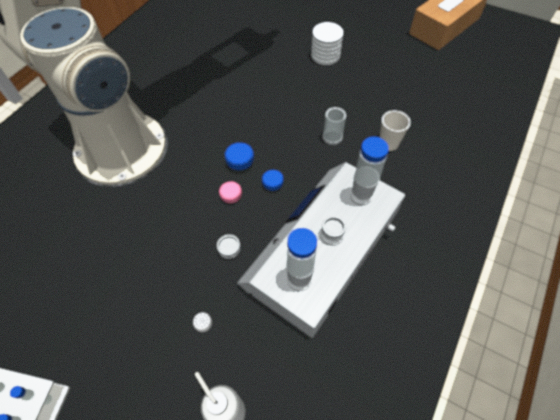

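View pics/top0.png

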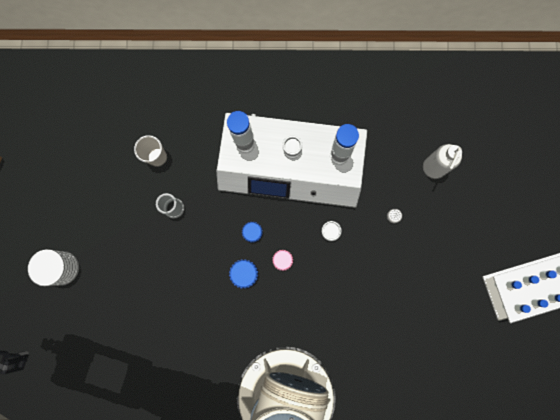

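```bash
python3 - <<'E'
import cv2
a=cv2.imread('pics/top0.png')[190:300,140:420]; cv2.imwrite('pics/topc.png',cv2.resize(a,None,fx=2.8,fy=2.8,interpolation=cv2.INTER_CUBIC))
a=cv2.imread('pics/scene0.png')[130:340,150:350]; cv2.imwrite('pics/scc.png',cv2.resize(a,None,fx=2.8,fy=2.8,interpolation=cv2.INTER_CUBIC))
E
```

```text
(no output)
```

View pics/topc.png

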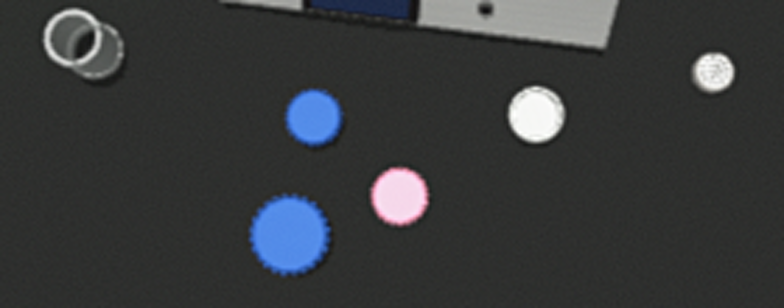

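View pics/scc.png

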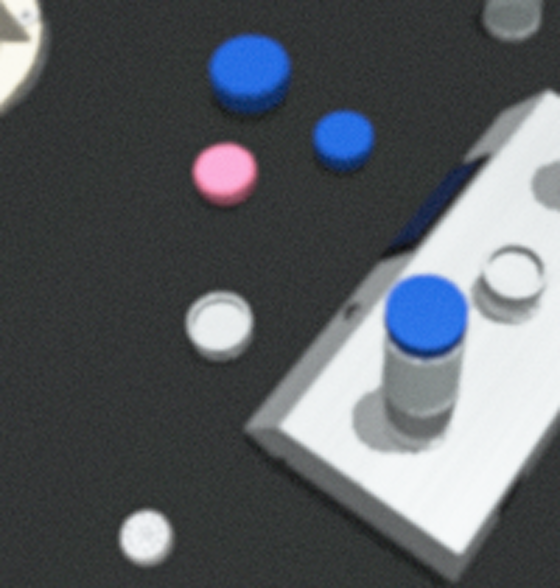

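The top view shows these candidates:
- **Lid:** small blue (252,232), large blue (243,274), pink (282,260). The small blue one fits the description.
- **Seat:** (331,231).
- **Screen:** (395,215).
- **Funnel:** (170,205); the paper cup (150,151) could be mistaken for it.
- **Vacant head:** (292,147), between the two units.

Next I'll fit cylinder models to the masks.

```bash
cat >> h.py <<'E'
from scipy.optimize import minimize
def proj(p,X): return cv2.projectPoints(np.asarray(X,float).reshape(-1,1,3),p['rvec'],p['tvec'],p['K'],None)[0][:,0]
A=np.linspace(0,2*np.pi,48,endpoint=False)
def circ(x,y,z,R): return np.c_[x+R*np.cos(A),y+R*np.sin(A),np.full(48,z)]
def cyl(x,y,prof): return np.vstack([circ(x,y,z,R) for z,R in prof])
def ray(p,uv,z):
    R=cv2.Rodrigues(np.asarray(p['rvec']))[0]; t=np.asarray(p['tvec']).ravel()
    d=R.T@np.linalg.inv(p['K'])@np.array([*uv,1.]); c=-R.T@t
    return c+d*(z-c[2])/d[2]
def model(p,x,y,prof,S=4):
    h=cv2.convexHull(proj(p,cyl(x,y,prof)).astype(np.float32))
    m=np.zeros((420*S,560*S),np.uint8); cv2.fillConvexPoly(m,np.round((h+.5)*S*1-0.5).astype(np.int32),255)
    return cv2.resize(m,(560,420),interpolation=cv2.INTER_AREA)/255.
def fit(obs,prof,x0):
    # obs: list of (pic,mask)
    f=lambda q: sum(np.abs(model(p,q[0],q[1],prof)-m).sum()/m.sum() for p,m in obs)
    o=minimize(f,x0,method='Nelder-Mead',options=dict(initial_simplex=[x0,np.add(x0,[12,3]),np.add(x0,[-3,12])],xatol=.1,fatol=1e-4))
    return o.x,o.fun
PROF=dict(seat=[(0,13),(12,17.5),(12,26),(34,26)],screen=[(0,19),(24,19)],funnel=[(0,27.5),(10,27.5),(10,26.5),(90,26.5)],lid=[(0,14),(12,18.5),(12,26),(32,26)],cup=[(0,26),(90,36)],wash_bottle=[(0,33),(130,33)],unit=[(90,27),(268,27)],head=[(110,25),(136,25)])
E
python3 - <<'E'
from h import *
T=r.grab_frame('top'); S=r.grab_frame('scene')
def near(p,n,uv,R=20):
    for d in r.silhouettes(p,n):
        if np.hypot(*np.subtract(d['location'],uv))<R and d['mask'].sum()<3000: return d['mask']
for n,ut,us in [('seat',(331,231),(228,246)),('screen',(395,215),(201,321)),('funnel',(170,205),(334,126)),('lid',(252,232),(273,180)),('head',(292,147),(333,231)),('unit_a',(240,130),(370,168)),('unit_a',(343,140),(301,258)),('cup',(151,152),(394,130))]:
    mt=near(T,n,ut,8 if n in('lid','funnel') else 20); ms=near(S,n,us)
    pr=PROF['unit' if n=='unit_a' else n]; z=pr[-1][0]
    x0=ray(T,ut,z/2 if n!='head' else 136)[:2]
    print(n,'rays',x0.round(),ray(S,us,z/2 if n!='head' else 136)[:2].round())
    for nm,obs in [('T',[(T,mt)]),('S',[(S,ms)]),('B',[(T,mt),(S,ms)])]:
        if any(m is None for _,m in obs): print(nm,'none');continue
        q,f=fit(obs,pr,x0); print('  ',nm,q.round(1),round(f,2))
for n in('screen',):
    for d in r.silhouettes(T,n): print(d['location'],d['conf'])
E
```

```text
seat rays [ 438. -118.] [ 435. -117.]
   T [ 438.8 -115.5] 0.07
   S [ 439.6 -119.9] 0.13
   B [ 438.6 -117. ] 0.29
screen rays [ 485. -293.] [ 479. -293.]
   T [ 484.1 -290.3] 0.26
   S [ 484.2 -292.8] 0.09
   B [ 484.1 -292.2] 0.37
funnel rays [501. 319.] [500. 316.]
   T [500.1 320.1] 0.18
   S [501.  315.8] 0.1
   B [500.2 319.5] 0.31
lid rays [433.  98.] [433.  98.]
   T [433.8  99.6] 0.06
   S [435.3  94.4] 0.06
   B [434.4  97.4] 0.24
head rays [639.  -9.] [650. -25.]
   T [643.3  -7.5] 0.08
   S [648.5 -15.5] 0.12
   B [645.5  -9.3] 0.43
unit_a rays [683. 125.] [654. 163.]
   T [659.3 116.7] 0.06
   S [661.2 112.4] 0.09
   B [660.  116.7] 0.16
unit_a rays [ 659. -138.] [ 620. -110.]
   T [ 631.1 -131.4] 0.1
   S [ 632.4 -136.3] 0.08
   B [ 630.9 -132. ] 0.2
cup rays [648. 378.] [648. 381.]
   T [646.3 375.8] 0.05
   S [647.7 370.9] 0.13
   B [647.  375.3] 0.21
[392.2, 214.0] 0.47
```

```bash
cat >> h.py <<'E'
from scipy.spatial.transform import Rotation as Ro
def plan(pos,yaw=np.pi):
    s=r.sense(); R0=Ro.from_euler('xyz',s['tcp_rot']); R1=Ro.from_euler('xyz',[np.pi,0,yaw])
    print('t',round(s['clock'],2),'pos',s['eef_pos'].round(1),'rot',s['tcp_rot'].round(3),'open',round(s['opening'],3),'F',s['contact_force'].round(1),'q',s['qpos'].round(2))
    print('turn',np.degrees((R0.inv()*R1).as_rotvec()).round(1),'shift',R0.inv().apply(np.subtract(pos,s['eef_pos'])).round(1))
E
python3 -c "
from h import *
plan([439,-118,180])"
```

```text
t 1.95 pos [147.8 607.2 231.3] rot [-3.142  0.     2.903] open 0.996 F [ 0.3  0.  -0.3] q [ 1.33  0.35  1.63 -0.    1.16 -0.  ]
turn [ -0.   -0.  -13.7] shift [-454.5 -635.8   51.3]
```

Emit:
play_rows:
  moves:
    - [[0,0,-1],[-28,-40,3],1]
    - [[0,0,-2],[-56,-80,6],1]
    - [[0,0,-3],[-84,-120,9],1]
    - [[0,0,-4],[-112,-160,12],1]
    - [[0,0,-5],[-140,-200,15],1]
    - [[0,0,-6],[-168,-240,18],1]
    - [[0,0,-7],[-196,-280,21],1]
    - [[0,0,-8],[-224,-320,24],1]
    - [[0,0,-9],[-252,-360,27],1]
    - [[0,0,-10],[-280,-400,30],1]
    - [[0,0,-11],[-308,-440,33],1]
    - [[0,0,-12],[-336,-480,36],1]
    - [[0,0,-13],[-364,-520,39],1]
    - [[0,0,-13.7],[-392,-555,42],1]
    - [[0,0,-13.7],[-420,-590,45],1]
    - [[0,0,-13.7],[-445,-622,50],1]
    - [[0,0,-13.7],[-454.5,-635.8,51.3],1]
    - [[0,0,-13.7],[-454.5,-635.8,51.3],1]
    - [[0,0,-13.7],[-454.5,-635.8,51.3],1]
    - [[0,0,-13.7],[-454.5,-635.8,51.3],1]
  newtons: 30

```text
clock: 3.95
eef_pos: [438.6, -117.1, 180.0]
tcp_rot: [3.141, -0.0, -3.141]
contact_force: [-0.7, -0.5, 0.5]
opening: 0.998
```

```bash
python3 - <<'E'
from h import *
plan([439,-118,180])
T=r.grab_frame('top'); S=r.grab_frame('scene')
a=T['color'][150:310,240:440]; b=S['color'][130:330,130:330]
im=np.hstack([cv2.resize(np.ascontiguousarray(a),(400,400)),cv2.resize(np.ascontiguousarray(b),(400,400))])
cv2.imwrite('pics/g1.png',im[:,:,::-1])
print(proj(T,[[438.6,-117,180]]),proj(S,[[438.6,-117,180]]))
E
```

```text
t 3.95 pos [ 438.6 -117.1  180. ] rot [ 3.141 -0.    -3.141] open 0.998 F [-0.7 -0.5  0.5] q [-0.26  0.15  2.04  0.    0.96 -1.84]
turn [ 0.  -0.   0.1] shift [-0.4 -0.9  0. ]
[[336.67275853 224.22961364]] [[220.04939585 211.0496138 ]]
```

View pics/g1.png

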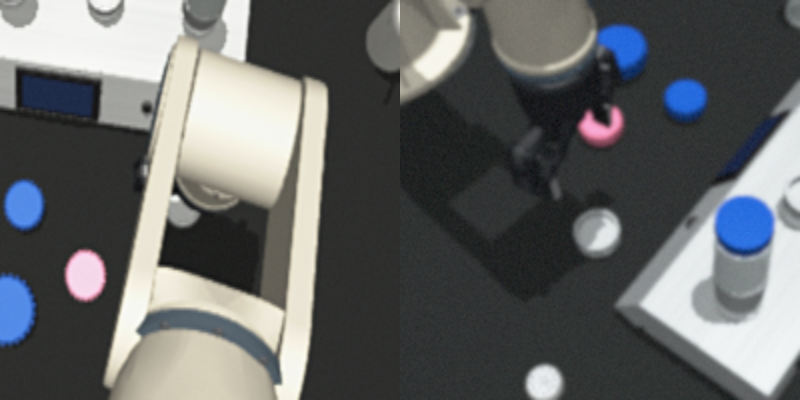

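Emit:
play_rows:
  moves:
    - [[0,0,0],[-0.5,-0.6,40],1]
    - [[0,0,0],[-0.5,-0.6,80],1]
    - [[0,0,0],[-0.5,-0.6,120],1]
    - [[0,0,0],[-0.5,-0.6,145],1]
    - [[0,0,0],[-0.5,-0.6,160],1]
    - [[0,0,0],[-0.5,-0.6,168],1]
    - [[0,0,0],[-0.5,-0.6,171],1]
    - [[0,0,0],[-0.5,-0.6,171],1]
    - [[0,0,0],[-0.5,-0.6,171],0.75]
    - [[0,0,0],[-0.5,-0.6,171],0.7]
    - [[0,0,0],[-0.5,-0.6,171],0.68]

```text
clock: 5.15
eef_pos: [439.7, -117.8, 9.8]
tcp_rot: [-3.141, 0.001, -3.14]
contact_force: [-0.9, 0.0, -0.2]
opening: 0.68
```

```bash
cat >> h.py <<'E'
def pair(name,ct,cs):
    T=r.grab_frame('top'); S=r.grab_frame('scene')
    a=[]
    for p,(u,v,h) in ((T,ct),(S,cs)):
        c=p['color'][max(0,v-h):v+h,max(0,u-h):u+h]; a.append(cv2.resize(np.ascontiguousarray(c),(400,400),interpolation=cv2.INTER_CUBIC))
    cv2.imwrite('pics/'+name,np.hstack(a)[:,:,::-1]); return T,S
E
python3 - <<'E'
from h import *
plan([439,-118,180])
pair('g2.png',(332,230,50),(228,235,50))
E
```

```text
t 5.15 pos [ 439.7 -117.8    9.8] rot [-3.141e+00  1.000e-03 -3.140e+00] open 0.68 F [-0.9  0.  -0.2] q [-0.27  0.45  2.14  0.    0.55 -1.84]
turn [-0.   0.1  0.1] shift [   0.5   -0.3 -170.2]
```

View pics/g2.png

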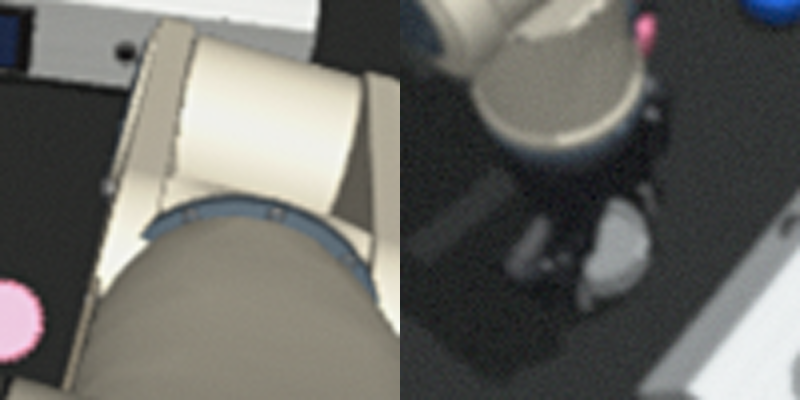

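Emit:
play_rows:
  moves:
    - [[0,0,0],[0.5,0,2.5],0.66]
    - [[0,0,0],[0.5,0,2.5],0.63]
    - [[0,0,0],[0.5,0,2.5],0.6]
    - [[0,0,0],[0.5,0,2.5],0.57]
    - [[0,0,0],[0.5,0,2.5],0.5]
    - [[0,0,0],[0.5,0,2.5],0.45]
    - [[0,0,0],[0.5,0,2.5],0.45]
    - [[0,0,0],[0.5,0,2.5],0.45]
  newtons: 40

```text
clock: 6.05
eef_pos: [438.9, -117.7, 7.2]
tcp_rot: [-3.142, 0.001, -3.14]
contact_force: [-1.3, -0.8, 5.4]
opening: 0.591
```

Emit:
play_rows:
  moves:
    - [[0,0,0],[0,0,-15],0.45]
    - [[0,0,0],[0,0,-50],0.45]
    - [[0,0,0],[0,0,-90],0.45]
    - [[0,0,0],[0,20,-130],0.45]
    - [[0,0,0],[0,50,-165],0.45]
    - [[0,0,0],[-20,80,-175],0.45]
    - [[0,0,0],[-50,105,-175],0.45]
    - [[0,0,0],[-90,108,-175],0.45]
    - [[0,0,0],[-130,108,-175],0.45]
    - [[0,0,0],[-165,108,-175],0.45]
    - [[0,0,0],[-190,108,-175],0.45]
    - [[0,0,0],[-206.5,108,-175],0.45]
    - [[0,0,0],[-206.5,108,-175],0.45]
    - [[0,0,0],[-206.5,108,-175],0.45]

```text
clock: 7.45
eef_pos: [644.1, -9.4, 181.3]
tcp_rot: [-3.142, -0.002, -3.14]
contact_force: [0.2, 0.4, -3.2]
opening: 0.589
```

```bash
python3 - <<'E'
from h import *
plan([645.7,-9.7,150])
T,S=pair('g3.png',(292,147,60),(333,215,60))
for n in('seat','head'):
  for p in (T,S):
    for d in r.silhouettes(p,n): print(n,d['conf'],d['location'],d['mask'].sum())
E
```

```text
t 7.45 pos [644.1  -9.4 181.3] rot [-3.142e+00 -2.000e-03 -3.140e+00] open 0.589 F [ 0.2  0.4 -3.2] q [-0.02  0.43  1.63 -0.    1.08 -1.59]
turn [-0.  -0.1  0.1] shift [-1.7 -0.3 31.3]
seat 0.48 [239.5, 127.3] 673
seat 0.68 [346.0, 215.1] 182
head 0.61 [334.0, 232.1] 487
```

View pics/g3.png

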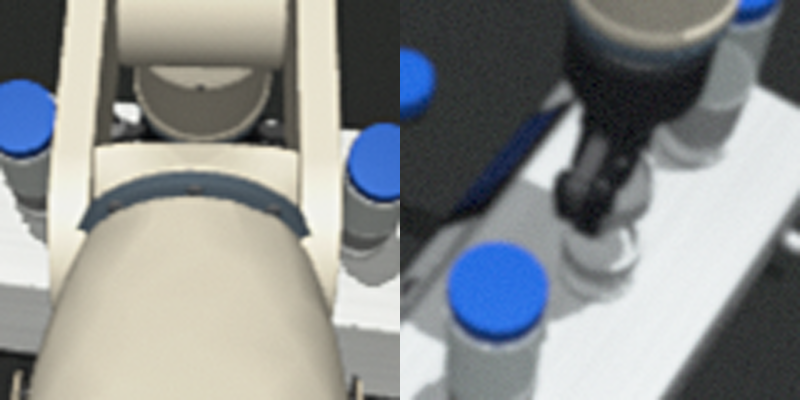

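```bash
cat >> h.py <<'E'
def over(p,name,cyls,c,f=5):
    u,v,h=c; im=p['color'].copy()[v-h:v+h,u-h:u+h]; im=cv2.resize(np.ascontiguousarray(im),None,fx=f,fy=f,interpolation=cv2.INTER_CUBIC)
    for (x,y,z,R),col in cyls:
        q=(proj(p,circ(x,y,z,R))-[u-h,v-h]+.5)*f
        cv2.polylines(im,[np.round(q).astype(np.int32)],True,col,1)
    cv2.imwrite('pics/'+name,im[:,:,::-1])
E
python3 - <<'E'
from h import *
S=r.grab_frame('scene')
G=(0,255,0);Rd=(255,0,0)
o=(.8,-2.2) # scene-cam bias
x,y,z=644.4+o[0],-9.4+o[1],174.
over(S,'g4.png',[((x,y,z,13),G),((x,y,z+12,26),G),((x,y,z+34,26),G),((645.7+o[0],-9.7+o[1],136,25),Rd)],(333,215,50),6)
E
```

```text
(no output)
```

View pics/g4.png

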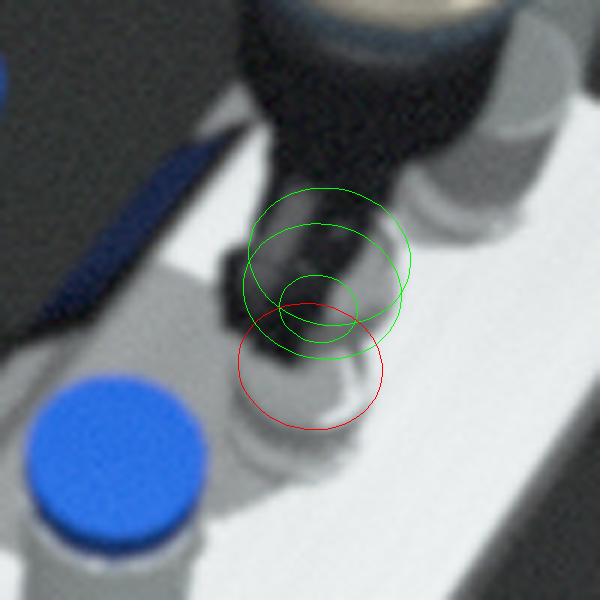

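Emit:
play_rows:
  moves:
    - [[0,0,0],[-1.5,-0.3,12],0.45]
    - [[0,0,0],[-1.5,-0.3,24],0.45]
    - [[0,0,0],[-1.5,-0.3,32],0.45]
    - [[0,0,0],[-1.5,-0.3,36],0.45]
    - [[0,0,0],[-1.5,-0.3,39],0.45]
    - [[0,0,0],[-1.5,-0.3,41],0.45]
    - [[0,0,0],[-1.5,-0.3,41],0.45]

```text
clock: 8.5
eef_pos: [646.3, -9.7, 141.5]
tcp_rot: [-3.142, 0.001, -3.14]
contact_force: [0.9, -0.2, -2.4]
opening: 0.589
```

```bash
python3 - <<'E'
from h import *
plan([645.7,-9.7,131.2])
S=r.grab_frame('scene')
G=(0,255,0);Rd=(255,0,0)
o=(.8,-2.2) # scene-cam bias
over(S,'g5.png',[],(333,215,50),6)
E
```

```text
t 8.5 pos [646.3  -9.7 141.5] rot [-3.142e+00  1.000e-03 -3.140e+00] open 0.589 F [ 0.9 -0.2 -2.4] q [-0.02  0.48  1.66 -0.    1.   -1.59]
turn [-0.   0.   0.1] shift [ 0.6  0.  10.3]
```

View pics/g5.png

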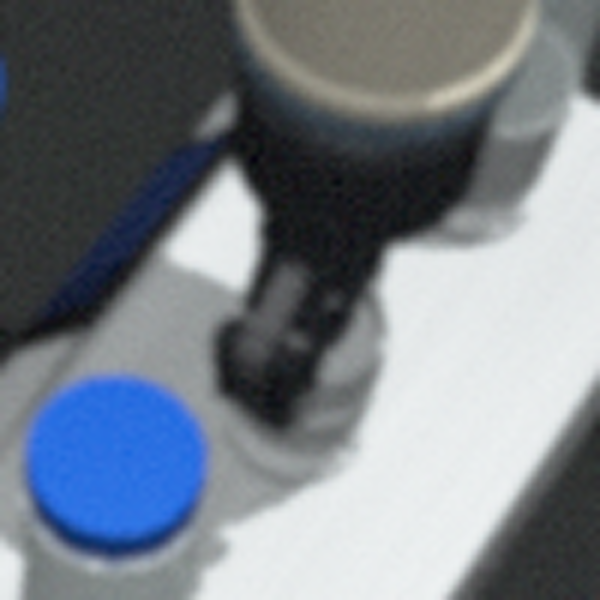

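Emit:
play_rows:
  moves:
    - [[0,0,0],[0.5,0,2],0.45]
    - [[0,0,0],[0.5,0,4],0.45]
    - [[0,0,0],[0.5,0,6],0.45]
    - [[0,0,0],[0.5,0,7],0.45]
    - [[0,0,0],[0.5,0,8],0.45]
    - [[0,0,0],[0.5,0,8.5],0.45]
    - [[0,0,0],[0.5,0,8.5],0.45]

```text
clock: 9.25
eef_pos: [645.9, -9.7, 133.1]
tcp_rot: [-3.141, 0.001, -3.14]
contact_force: [0.6, 0.4, -3.0]
opening: 0.584
```

Emit:
play_rows:
  moves:
    - [[0,0,0],[0,0,0.8],0.45]
    - [[0,0,0],[0,0,1.6],0.45]
    - [[0,0,0],[0,0,2.2],0.45]
    - [[0,0,0],[0,0,2.2],0.45]

```text
clock: 9.65
eef_pos: [645.9, -9.7, 131.3]
tcp_rot: [-3.142, 0.001, -3.14]
contact_force: [-1.5, 0.4, 2.3]
opening: 0.588
```

Emit:
play_rows:
  moves:
    - [[0,0,0],[0,0,0],0.6]
    - [[0,0,0],[0,0,0],0.64]
    - [[0,0,0],[0,0,0],0.7]
    - [[0,0,0],[0,0,0],0.8]
    - [[0,0,0],[0,0,0],0.9]
    - [[0,0,0],[0,0,-20],0.95]
    - [[0,0,0],[0,0,-60],1]
    - [[0,0,0],[30,0,-100],1]
    - [[0,0,0],[75,0,-110],1]
    - [[0,0,0],[120,0,-110],1]
    - [[0,0,0],[165,-30,-110],1]
    - [[0,0,0],[190,-70,-110],1]
    - [[0,0,0],[210,-110,-110],1]
    - [[0,0,0],[210,-155,-110],1]
    - [[0,0,0],[200,-200,-110],1]
    - [[0,0,0],[180,-245,-110],1]
    - [[0,0,0],[162,-282,-110],1]
    - [[0,0,0],[162,-282,-110],1]
    - [[0,0,0],[162,-282,-110],1]

```text
clock: 11.55
eef_pos: [484.0, -292.4, 240.7]
tcp_rot: [3.141, 0.0, -3.142]
contact_force: [0.3, 1.0, -0.6]
opening: 1.001
```

```bash
python3 - <<'E'
from h import *
plan([484.1,-291.5,100])
T,S=pair('g6.png',(292,147,40),(333,215,50))
def near(p,n,uv,R=20):
    for d in r.silhouettes(p,n):
        if np.hypot(*np.subtract(d['location'],uv))<R and d['mask'].sum()<3000: return d['mask']
pr=[(124+12,26),(124+34,26)]
for p,uv in((T,(292,143)),(S,(336,222))):
    m=near(p,'seat',uv)
    if m is not None: print(m.sum(),fit([(p,m)],pr,[645,-10]))
m=near(S,'screen',(201,321))
if m is not None: print(fit([(S,m)],PROF['screen'],[484,-291]))
E
```

```text
t 11.55 pos [ 484.  -292.4  240.7] rot [ 3.141  0.    -3.142] open 1.001 F [ 0.3  1.  -0.6] q [-0.55  0.25  1.75  0.    1.14 -2.12]
turn [0. 0. 0.] shift [ -0.    0.9 140.7]
395 (array([646.53561274,  -6.45011004]), np.float64(0.04245222139488707))
584 (array([646.66062315, -11.7679443 ]), np.float64(0.036885576148267527))
(array([ 484.31158615, -293.94798753]), np.float64(0.06019417475728156))
```

View pics/g6.png

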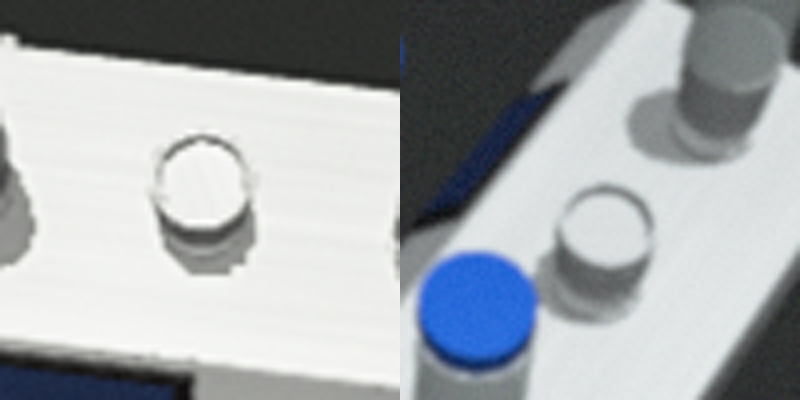

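Emit:
play_rows:
  moves:
    - [[0,0,0],[0.5,1,45],0.9]
    - [[0,0,0],[0.5,1,90],0.8]
    - [[0,0,0],[0.5,1,135],0.75]
    - [[0,0,0],[0.5,1,175],0.7]
    - [[0,0,0],[0.5,1,205],0.7]
    - [[0,0,0],[0.5,1,222],0.7]
    - [[0,0,0],[0.5,1,231],0.7]
    - [[0,0,0],[0.5,1,231.5],0.7]
    - [[0,0,0],[0.5,1,231.5],0.6]
    - [[0,0,0],[0.5,1,231.5],0.55]
    - [[0,0,0],[0.5,1,231.5],0.5]
    - [[0,0,0],[0.5,1,231.5],0.46]
    - [[0,0,0],[0.5,1,231.5],0.43]
    - [[0,0,0],[0.5,1,231.5],0.4]
    - [[0,0,0],[0.5,1,231.5],0.37]
    - [[0,0,0],[0.5,1,231.5],0.35]
    - [[0,0,0],[0.5,1,231.5],0.35]
  newtons: 20

```text
clock: 13.5
eef_pos: [484.4, -290.5, 10.9]
tcp_rot: [-3.141, 0.002, -3.139]
contact_force: [-1.0, 0.1, 8.1]
opening: 0.427
```

```bash
python3 - <<'E'
from h import *
plan([483.4,-291.5,9],np.pi/2)
S=r.grab_frame('scene'); over(S,'g7.png',[],(205,312,40),8)
E
```

```text
t 13.5 pos [ 484.4 -290.5   10.9] rot [-3.141e+00  2.000e-03 -3.139e+00] open 0.427 F [-1.   0.1  8.1] q [-0.54  0.56  1.91  0.    0.67 -2.12]
turn [ 0.1  0.1 90.1] shift [ 1.  -1.   1.9]
```

View pics/g7.png

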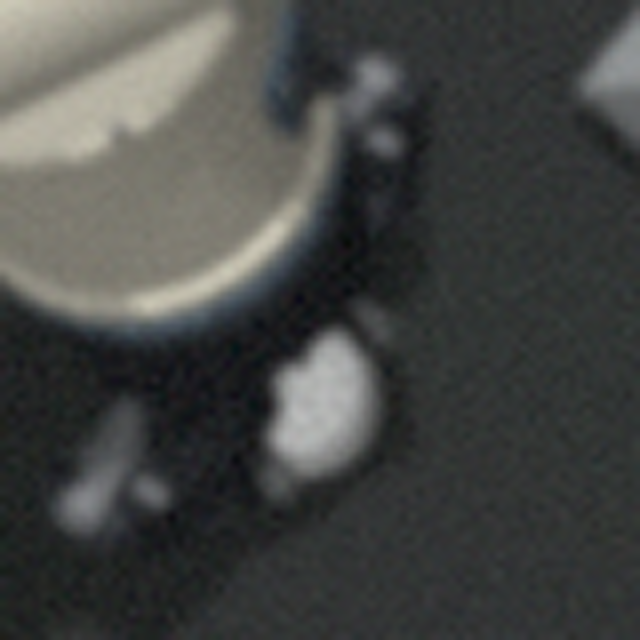

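Emit:
play_rows:
  moves:
    - [[0,0,0],[0,0,0],0.5]
    - [[0,0,0],[0,0,0],0.6]
    - [[0,0,0],[0.5,0,0],0.68]
    - [[0,0,8],[1,0,0],0.68]
    - [[0,0,16],[1,0,0],0.68]
    - [[0,0,24],[1,0,0],0.68]
    - [[0,0,32],[1,0,0],0.68]
    - [[0,0,40],[1,0,0],0.68]
    - [[0,0,48],[1,0,0],0.68]
    - [[0,0,56],[1,0,0],0.68]
    - [[0,0,64],[1,0,0],0.68]
    - [[0,0,72],[1,0,0],0.68]
    - [[0,0,80],[1,0,0],0.68]
    - [[0,0,87],[1,0,1],0.68]
    - [[0,0,90],[1,0,2],0.68]
    - [[0,0,90],[1,0,2],0.68]
    - [[0,0,90],[1,0,2],0.68]

```text
clock: 15.25
eef_pos: [483.2, -290.4, 8.8]
tcp_rot: [3.14, 0.001, 1.575]
contact_force: [-0.4, 0.3, 0.1]
opening: 0.68
```

```bash
python3 - <<'E'
from h import *
plan([483.4,-290.5,9],np.pi/2)
S=r.grab_frame('scene'); over(S,'g8.png',[],(205,312,40),8)
E
```

```text
t 15.25 pos [ 483.2 -290.4    8.8] rot [3.140e+00 1.000e-03 1.575e+00] open 0.68 F [-0.4  0.3  0.1] q [-0.54  0.56  1.91  0.    0.67 -0.55]
turn [0.1 0.  0.3] shift [-0.1  0.2 -0.2]
```

View pics/g8.png

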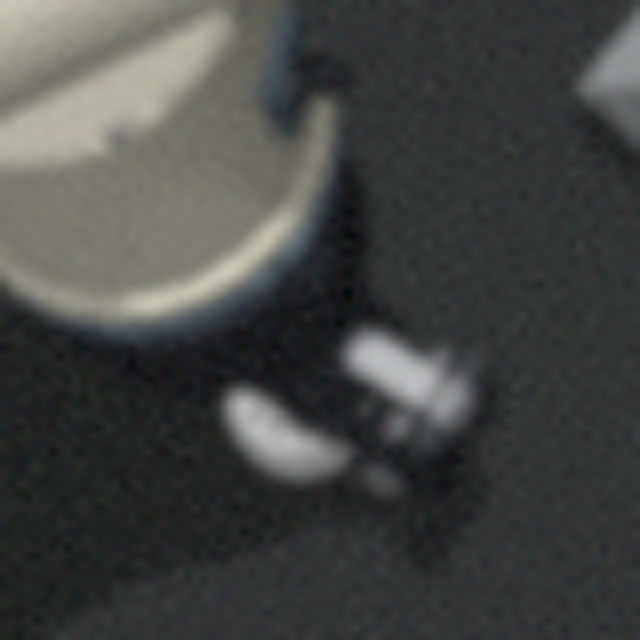

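Emit:
play_rows:
  moves:
    - [[0,0,0],[0,0,0],0.6]
    - [[0,0,0],[0,0,0],0.55]
    - [[0,0,0],[0,0,0],0.5]
    - [[0,0,0],[0,0,0],0.46]
    - [[0,0,0],[0,0,0],0.42]
    - [[0,0,0],[0,0,0],0.38]
    - [[0,0,0],[0,0,0],0.35]
    - [[0,0,0],[0,0,0],0.3]
    - [[0,0,0],[0,0,0],0.3]
    - [[0,0,0],[0,0,-5],0.3]
    - [[0,0,0],[0,0,-25],0.3]
    - [[0,0,0],[0,0,-60],0.3]
    - [[0,0,0],[0,0,-60],0.3]
  newtons: 35

```text
clock: 16.6
eef_pos: [485.5, -291.8, 72.6]
tcp_rot: [3.134, 0.004, 1.575]
contact_force: [-0.6, -0.4, -0.4]
opening: 0.427
```

```bash
python3 - <<'E'
from h import *
plan([645.9,-9.7,190],np.pi/2)
S=r.grab_frame('scene'); over(S,'g9.png',[],(205,302,40),8)
E
```

```text
t 16.6 pos [ 485.5 -291.8   72.6] rot [3.134 0.004 1.575] open 0.427 F [-0.6 -0.4 -0.4] q [-0.54  0.46  1.89  0.    0.79 -0.55]
turn [0.4 0.2 0.2] shift [ 280.9  162.5 -117.3]
```

View pics/g9.png

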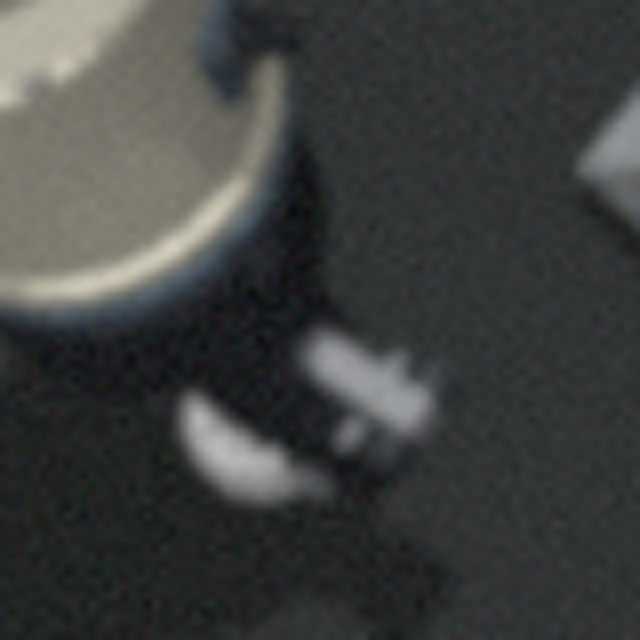

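Emit:
play_rows:
  moves:
    - [[0,0,0],[0,0,-40],0.3]
    - [[0.4,0.2,0.2],[20,0,-80],0.3]
    - [[0.4,0.2,0.2],[55,0,-110],0.3]
    - [[0.4,0.2,0.2],[95,0,-117],0.3]
    - [[0.4,0.2,0.2],[135,0,-117],0.3]
    - [[0.4,0.2,0.2],[175,0,-117],0.3]
    - [[0.4,0.2,0.2],[215,0,-117],0.3]
    - [[0.4,0.2,0.2],[250,10,-117],0.3]
    - [[0.4,0.2,0.2],[275,35,-117],0.3]
    - [[0.4,0.2,0.2],[281,75,-117],0.3]
    - [[0.4,0.2,0.2],[281,115,-117],0.3]
    - [[0.4,0.2,0.2],[281,145,-117],0.3]
    - [[0.4,0.2,0.2],[281,159,-117],0.3]
    - [[0.4,0.2,0.2],[281,162.5,-117],0.3]
    - [[0.4,0.2,0.2],[281,162.5,-117],0.3]
    - [[0.4,0.2,0.2],[281,162.5,-117],0.3]

```text
clock: 18.25
eef_pos: [643.9, -9.3, 187.4]
tcp_rot: [-3.139, -0.0, 1.571]
contact_force: [0.1, -0.6, -0.4]
opening: 0.423
```

```bash
python3 - <<'E'
from h import *
plan([645.9,-9.7,174],np.pi/2)
S=r.grab_frame('scene')
G=(0,255,0);Rd=(255,0,0)
o=(.8,-2.2);x,y,z=645.9+.7+o[0],-9.7+.6+o[1],179
over(S,'g10.png',[((x,y,z,19),G),((x,y,z+24,19),G),((x,y,158,26),Rd)],(333,205,40),8)
E
```

```text
t 18.25 pos [643.9  -9.3 187.4] rot [-3.139 -0.     1.571] open 0.423 F [ 0.1 -0.6 -0.4] q [-0.02  0.43  1.63  0.    1.09 -0.02]
turn [-0.2 -0.   0. ] shift [-0.5  2.  13.4]
```

View pics/g10.png

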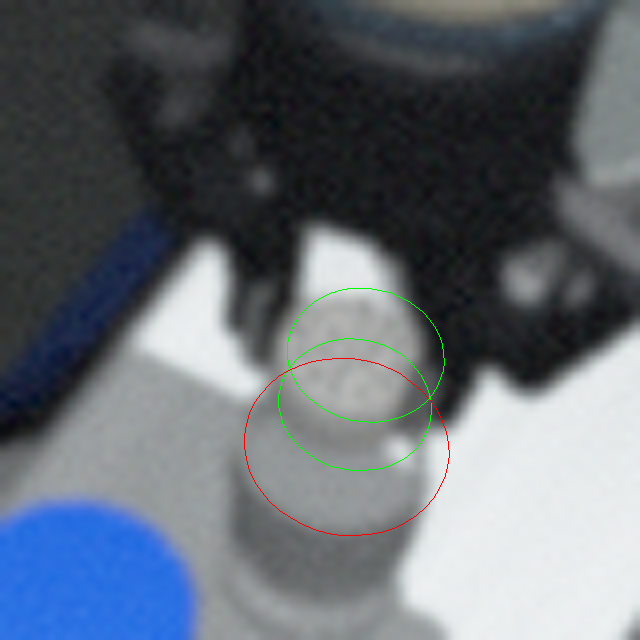

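```bash
python3 - <<'E'
from h import *
S=r.grab_frame('scene')
G=(0,255,0);Rd=(255,0,0)
im=S['color'].copy()
for n in('seat','screen'):
    for d in r.silhouettes(S,n):
        print(n,d['conf'],d['location'],d['mask'].sum())
        if d['mask'].sum()<2000 and abs(d['location'][0]-335)<20:
            c,_=cv2.findContours(cv2.resize(d['mask'].astype(np.uint8),None,fx=8,fy=8,interpolation=0),0,1)
            big=cv2.resize(im,None,fx=8,fy=8,interpolation=cv2.INTER_CUBIC); cv2.drawContours(big,c,-1,G if n=='seat' else Rd,1)
            for z,R in ([(136,26),(158,26)] if n=='seat' else [(179,19),(203,19)]):
                q=(proj(S,circ(646.66 if n=='seat' else 645,-11.8 if n=='seat' else -11.,z,R))+.5)*8; cv2.polylines(big,[q.round().astype(np.int32)],True,(0,0,255),1)
            cv2.imwrite(f'pics/m_{n}.png',big[165*8:245*8,293*8:373*8,::-1])
E
```

```text
seat 0.78 [334.5, 226.3] 371
```

```bash
ls pics; python3 -c "
import cv2,numpy as np
a=[cv2.imread(f'pics/m_{n}.png') for n in('seat','screen')]
a=[x for x in a if x is not None]
cv2.imwrite('pics/m2.png',cv2.resize(np.hstack(a),None,fx=.625,fy=.625))"
```

```text
g1.png
g10.png
g2.png
g3.png
g4.png
g5.png
g6.png
g7.png
g8.png
g9.png
m_seat.png
scc.png
scene0.png
top0.png
topc.png[ WARN:0@0.040] global loadsave.cpp:275 findDecoder imread_('pics/m_screen.png'): can't open/read file: check file path/integrity
```

View pics/m2.png

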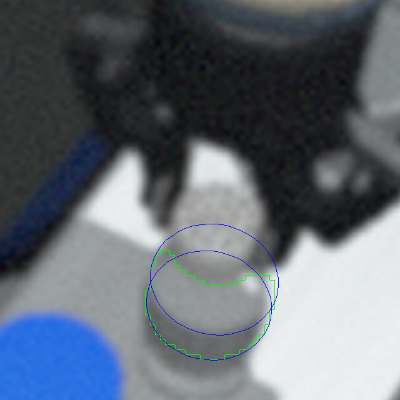

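Emit:
play_rows:
  moves:
    - [[-0.2,0,0],[-0.4,2,5],0.3]
    - [[-0.2,0,0],[-0.4,2,11],0.3]
    - [[-0.2,0,0],[-0.4,2,15],0.3]
    - [[-0.2,0,0],[-0.4,2,17],0.3]
    - [[-0.2,0,0],[-0.4,2,17.5],0.3]
    - [[-0.2,0,0],[-0.4,2,17.5],0.3]

```text
clock: 19.05
eef_pos: [646.6, -9.6, 170.6]
tcp_rot: [3.139, -0.0, 1.572]
contact_force: [-0.2, -0.3, -0.3]
opening: 0.421
```

```bash
python3 - <<'E'
from h import *
plan([645.9,-9.7,165],np.pi/2)
S=r.grab_frame('scene')
G=(0,255,0);Rd=(255,0,0)
over(S,'g11.png',[((646.6,-11.8,158,22),Rd),((646.6,-11.8,158,26),Rd)],(333,205,40),8)
E
```

```text
t 19.05 pos [646.6  -9.6 170.6] rot [ 3.139 -0.     1.572] open 0.421 F [-0.2 -0.3 -0.3] q [-0.02  0.44  1.64  0.    1.06 -0.02]
turn [ 0.1 -0.   0. ] shift [-0.1 -0.8  5.6]
```

View pics/g11.png

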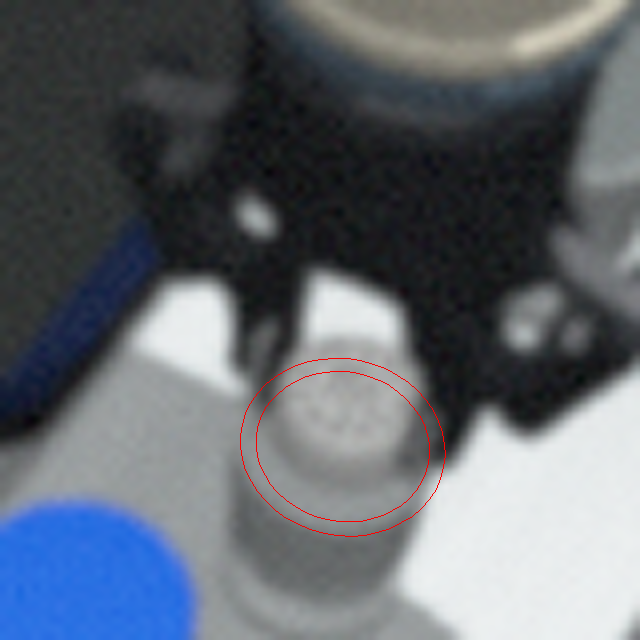

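Emit:
play_rows:
  moves:
    - [[0,0,0],[0,-0.6,1.5],0.3]
    - [[0,0,0],[0,-0.6,3],0.3]
    - [[0,0,0],[0,-0.6,4.5],0.3]
    - [[0,0,0],[0,-0.6,6],0.3]
    - [[0,0,0],[0,-0.6,7],0.3]
    - [[0,0,0],[0,-0.6,7],0.3]

```text
clock: 19.7
eef_pos: [646.0, -9.6, 163.6]
tcp_rot: [3.139, -0.0, 1.571]
contact_force: [1.6, 0.9, -2.1]
opening: 0.419
```

Emit:
play_rows:
  moves:
    - [[0,0,0],[0,0,1],0.3]
    - [[0,0,0],[0,0,2],0.3]
    - [[0,0,0],[0,0,3],0.3]
    - [[0,0,0],[0,0,4],0.3]
    - [[0,0,0],[0,0,4],0.3]

```text
clock: 20.2
eef_pos: [645.9, -9.6, 159.4]
tcp_rot: [3.14, -0.0, 1.572]
contact_force: [0.1, 1.2, -1.6]
opening: 0.422
```

Emit:
play_rows:
  moves:
    - [[0,0,0],[0,0,0.7],0.3]
    - [[0,0,0],[0,0,1.4],0.3]
    - [[0,0,0],[0,0,2],0.3]
    - [[0,0,0],[0,0,2],0.3]

```text
clock: 20.6
eef_pos: [645.9, -9.6, 157.3]
tcp_rot: [3.14, -0.0, 1.571]
contact_force: [-0.5, 0.7, -0.4]
opening: 0.423
```

Emit:
play_rows:
  moves:
    - [[0,0,0],[0,0,0.7],0.3]
    - [[0,0,0],[0,0,1.4],0.3]
    - [[0,0,0],[0,0,1.4],0.3]

```text
clock: 20.9
eef_pos: [646.0, -9.6, 157.2]
tcp_rot: [3.139, -0.0, 1.572]
contact_force: [-3.4, 0.4, 8.1]
opening: 0.426
```

Emit:
play_rows:
  moves:
    - [[0,0,0],[0,0,0],0.44]
    - [[0,0,0],[0,0,0],0.48]
    - [[0,0,0],[0,0,0],0.55]
    - [[0,0,0],[0,0,0],0.65]
    - [[0,0,0],[0,0,0],0.75]
    - [[0,0,0],[0,0,-15],0.8]
    - [[0,0,0],[0,0,-45],0.9]
    - [[0,0,0],[0,-20,-80],1]
    - [[0,0,0],[0,-55,-90],1]
    - [[0,0,0],[0,-95,-90],1]
    - [[0,0,0],[20,-135,-90],1]
    - [[0,0,0],[60,-146,-90],1]
    - [[0,0,0],[105,-146,-90],1]
    - [[0,0,0],[150,-146,-90],1]
    - [[0,0,0],[195,-146,-90],1]
    - [[0,0,0],[240,-146,-90],1]
    - [[0,0,0],[285,-146,-90],1]
    - [[0,0,0],[315,-146,-90],1]
    - [[0,0,0],[327,-146,-90],1]
    - [[0,0,0],[327,-146,-90],1]

```text
clock: 22.9
eef_pos: [499.5, 318.4, 247.6]
tcp_rot: [3.139, -0.001, 1.573]
contact_force: [-0.5, -0.4, 0.4]
opening: 1.0
```

```bash
python3 - <<'E'
from h import *
plan([499.8,317.5,45],np.pi/2)
T,S=pair('g12.png',(292,143,30),(335,215,30))
for n in('screen','seat','funnel'):
  for p in(T,S):
    for d in r.silhouettes(p,n): print(n,round(d['conf'],2),d['location'],d['mask'].sum())
E
```

```text
t 22.9 pos [499.5 318.4 247.6] rot [ 3.139e+00 -1.000e-03  1.573e+00] open 1.0 F [-0.5 -0.4  0.4] q [ 0.57  0.29  1.69 -0.    1.16  0.56]
turn [ 0.2 -0.   0.1] shift [ -1.   -0.3 202.6]
screen 0.7 [290.9, 142.2] 210
screen 0.81 [332.9, 218.3] 295
screen 0.2 [324.9, 252.1] 11308
seat 0.58 [291.5, 149.0] 162
seat 0.73 [335.4, 229.6] 225
seat 0.3 [329.5, 237.1] 166
funnel 0.93 [167.9, 204.0] 378
funnel 0.63 [330.1, 123.8] 672
```

View pics/g12.png

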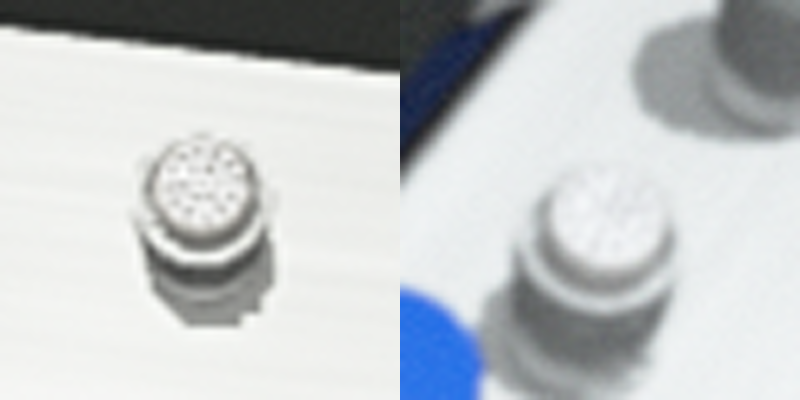

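```bash
python3 - <<'E'
import cv2,numpy as np
s=cv2.imread('pics/scene0.png')[96:156,304:364]; t=cv2.imread('pics/top0.png')[175:235,140:200]
cv2.imwrite('pics/f.png',cv2.resize(np.hstack([s,t]),None,fx=6,fy=6,interpolation=2))
E
```

```text
(no output)
```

View pics/f.png

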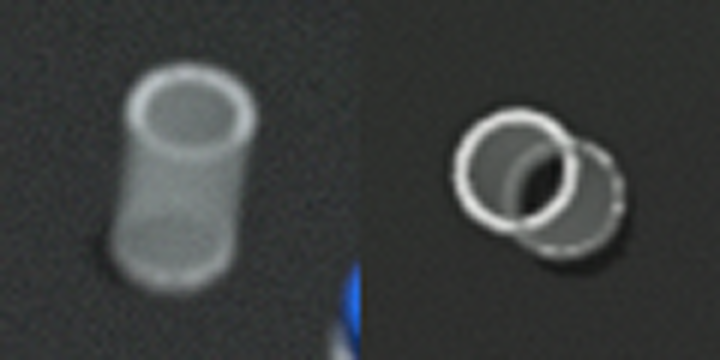

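Emit:
play_rows:
  moves:
    - [[0,0,0],[-1,0.3,45],1]
    - [[0,0,0],[-1,0.3,90],1]
    - [[0,0,0],[-1,0.3,120],1]
    - [[0,0,0],[-1,0.3,135],1]
    - [[0,0,0],[-1,0.3,140],1]
    - [[0,0,0],[-1,0.3,140],1]
  newtons: 20

```text
clock: 23.9
eef_pos: [500.8, 315.5, 107.6]
tcp_rot: [3.139, -0.001, 1.57]
contact_force: [-0.7, 0.7, -0.2]
opening: 1.002
```

```bash
python3 - <<'E'
from h import *
plan([499.8,317.5,42],np.pi/2)
S=r.grab_frame('scene'); over(S,'g13.png',[],(334,116,40),8)
E
```

```text
t 23.9 pos [500.8 315.5 107.6] rot [ 3.139e+00 -1.000e-03  1.570e+00] open 1.002 F [-0.7  0.7 -0.2] q [ 0.56  0.44  1.81 -0.    0.89  0.56]
turn [ 0.2 -0.  -0. ] shift [ 2.  -1.2 65.6]
```

View pics/g13.png

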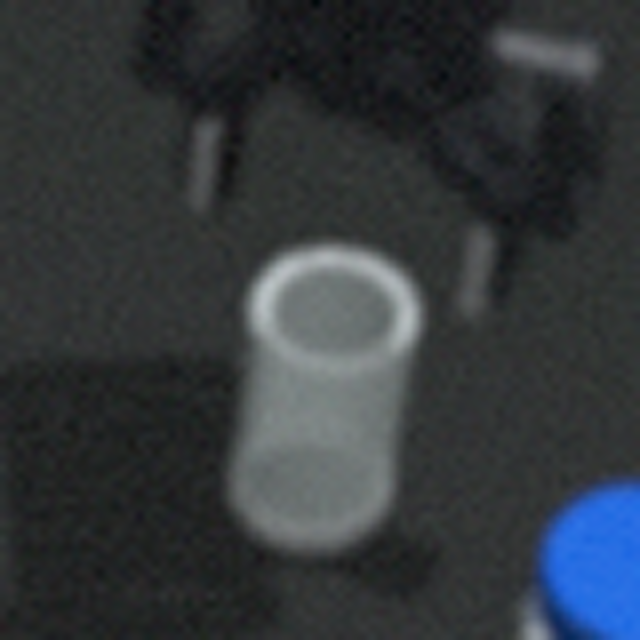

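Emit:
play_rows:
  moves:
    - [[0,0,0],[2,-1.2,15],1]
    - [[0,0,0],[2,-1.2,35],1]
    - [[0,0,0],[2,-1.2,52],1]
    - [[0,0,0],[2,-1.2,62],0.95]
    - [[0,0,0],[2,-1.2,65],0.85]
    - [[0,0,0],[2,-1.2,65],0.75]
    - [[0,0,0],[2,-1.2,65],0.7]
    - [[0,0,0],[2,-1.2,65],0.66]
    - [[0,0,0],[2,-1.2,65],0.63]
    - [[0,0,0],[2,-1.2,65],0.6]
    - [[0,0,0],[2,-1.2,65],0.57]
    - [[0,0,0],[2,-1.2,65],0.57]

```text
clock: 25.15
eef_pos: [500.3, 318.1, 44.1]
tcp_rot: [3.138, -0.002, 1.57]
contact_force: [-2.0, -0.1, 4.9]
opening: 0.621
```

Emit:
play_rows:
  moves:
    - [[0,0,0],[0,0,0],0.55]
    - [[0,0,0],[0,0,0],0.5]
    - [[0,0,0],[0,0,0],0.5]

```text
clock: 25.45
eef_pos: [500.4, 318.1, 44.1]
tcp_rot: [3.137, -0.002, 1.57]
contact_force: [-1.0, -0.1, 0.2]
opening: 0.621
```

```bash
python3 - <<'E'
from h import *
plan([499.8,318,42],np.pi)
S=r.grab_frame('scene'); over(S,'g14.png',[],(334,116,40),8)
E
```

```text
t 25.45 pos [500.4 318.1  44.1] rot [ 3.137e+00 -2.000e-03  1.570e+00] open 0.621 F [-1.  -0.1  0.2] q [ 0.56  0.54  1.84 -0.    0.76  0.57]
turn [  0.3   0.1 -90. ] shift [-0.1 -0.6  2.1]
```

View pics/g14.png

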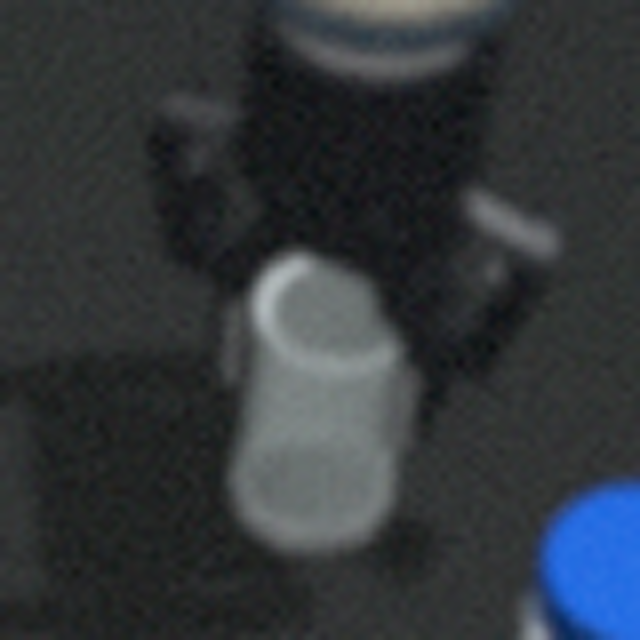

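Emit:
play_rows:
  moves:
    - [[0,0,0],[0,0,0],0.7]
    - [[0,0,0],[0,0,0],0.8]
    - [[0,0,0],[0,0,0],0.9]
    - [[0,0,-8],[0,0,0],0.95]
    - [[0,0,-16],[0,0,0],0.95]
    - [[0,0,-24],[0,0,0],0.95]
    - [[0,0,-32],[0,0,0],0.95]
    - [[0,0,-40],[0,0,0],0.95]
    - [[0,0,-48],[0,0,0],0.95]
    - [[0,0,-56],[0,0,0],0.95]
    - [[0,0,-64],[0,0,0],0.95]
    - [[0,0,-72],[0,0,0],0.95]
    - [[0,0,-80],[0,0,0],0.95]
    - [[0,0,-87],[0,0,0],0.95]
    - [[0,0,-90],[0,-0.3,0],0.9]
    - [[0,0,-90],[0,-0.3,0],0.8]
    - [[0,0,-90],[0,-0.3,0],0.75]
    - [[0,0,-90],[0,-0.3,0],0.7]

```text
clock: 27.3
eef_pos: [500.2, 318.1, 44.1]
tcp_rot: [3.14, 0.004, 3.139]
contact_force: [0.3, -0.1, 0.4]
opening: 0.698
```

```bash
python3 - <<'E'
from h import *
plan([500.4,318,44])
S=r.grab_frame('scene'); over(S,'g15.png',[],(334,116,40),8)
E
```

```text
t 27.3 pos [500.2 318.1  44.1] rot [3.14  0.004 3.139] open 0.698 F [ 0.3 -0.1  0.4] q [ 0.56  0.53  1.84 -0.    0.76 -1.  ]
turn [ 0.1  0.2 -0.1] shift [-0.2 -0.1  0.1]
```

View pics/g15.png

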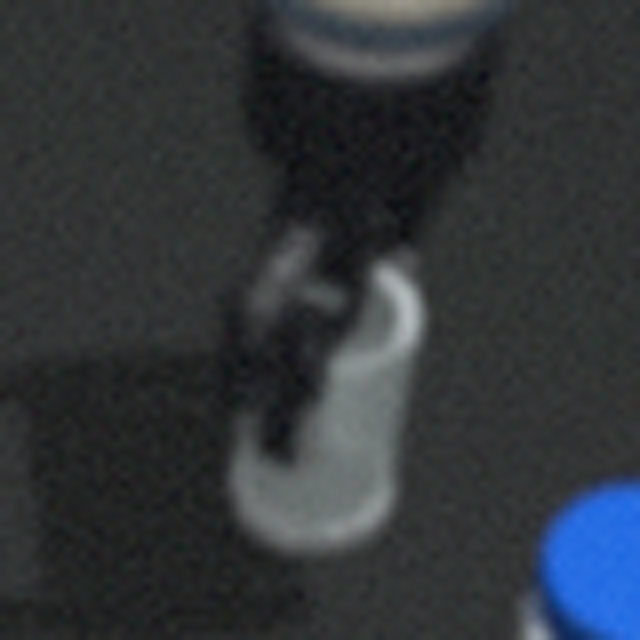

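Emit:
play_rows:
  moves:
    - [[0.1,0.2,0],[0,0,0],0.66]
    - [[0.1,0.2,0],[0,0,0],0.62]
    - [[0.1,0.2,0],[0,0,0],0.58]
    - [[0.1,0.2,0],[0,0,0],0.54]
    - [[0.1,0.2,0],[0,0,0],0.5]
    - [[0.1,0.2,0],[0,0,0],0.48]
    - [[0.1,0.2,0],[0,0,0],0.48]
  newtons: 30

```text
clock: 28.05
eef_pos: [500.2, 318.0, 44.3]
tcp_rot: [-3.142, 0.001, 3.14]
contact_force: [-1.8, -2.4, 5.2]
opening: 0.608
```

```bash
python3 - <<'E'
from h import *
plan([645.9,-9.7,255])
E
```

```text
t 28.05 pos [500.2 318.   44.3] rot [-3.142e+00  1.000e-03  3.140e+00] open 0.608 F [-1.8 -2.4  5.2] q [ 0.56  0.54  1.83 -0.    0.77 -1.  ]
turn [-0.   0.  -0.1] shift [-146.5 -327.5 -210.5]
```

Emit:
play_rows:
  moves:
    - [[0,0,0],[0,0,-10],0.48]
    - [[0,0,0],[0,0,-40],0.48]
    - [[0,0,0],[0,0,-80],0.48]
    - [[0,0,0],[0,-15,-120],0.48]
    - [[0,0,0],[0,-40,-155],0.48]
    - [[0,0,0],[0,-75,-185],0.48]
    - [[0,0,0],[0,-115,-200],0.48]
    - [[0,0,0],[0,-155,-202],0.48]
    - [[0,0,0],[0,-195,-202],0.48]
    - [[0,0,0],[0,-235,-202],0.48]
    - [[0,0,0],[0,-275,-202],0.48]
    - [[0,0,0],[-10,-305,-202],0.48]
    - [[0,0,0],[-35,-323,-202],0.48]
    - [[0,0,0],[-70,-327.5,-202],0.48]
    - [[0,0,0],[-105,-327.5,-202],0.48]
    - [[0,0,0],[-132,-327.5,-202],0.48]
    - [[0,0,0],[-144,-327.5,-202],0.48]
    - [[0,0,0],[-146,-327.5,-202],0.48]
    - [[0,0,0],[-146,-327.5,-202],0.48]
    - [[0,0,0],[-146,-327.5,-202],0.48]

```text
clock: 30.05
eef_pos: [644.2, -9.6, 246.5]
tcp_rot: [3.142, 0.0, 3.14]
contact_force: [-0.6, -0.3, -1.5]
opening: 0.608
```

```bash
python3 - <<'E'
from h import *
plan([645.9,-9.7,232])
S=r.grab_frame('scene')
for n in('screen','funnel'):
    for d in r.silhouettes(S,n):
        print(n,round(d['conf'],2),d['location'],d['mask'].sum())
over(S,'g16.png',[((646.6,-11.8,172,19),(255,0,0)),((646.6,-11.8,158,26),(255,0,0)),((646.6,-11.8,203,27.5),(0,255,0))],(340,195,45),8)
E
```

```text
t 30.05 pos [644.2  -9.6 246.5] rot [3.142 0.    3.14 ] open 0.608 F [-0.6 -0.3 -1.5] q [-0.02  0.37  1.57  0.    1.2  -1.59]
turn [ 0.   0.  -0.1] shift [-1.7 -0.1 14.5]
screen 0.55 [333.4, 222.4] 152
funnel 0.73 [343.1, 205.7] 606
```

View pics/g16.png

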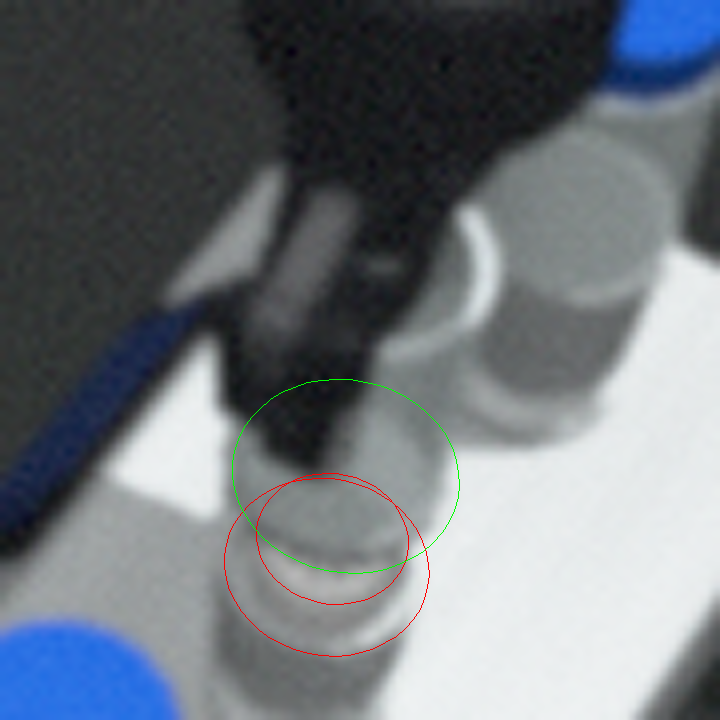

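Emit:
play_rows:
  moves:
    - [[0,0,0],[-1.5,0,6],0.48]
    - [[0,0,0],[-1.5,0,12],0.48]
    - [[0,0,0],[-1.5,0,16],0.48]
    - [[0,0,0],[-1.5,0,18],0.48]
    - [[0,0,0],[-1.5,0,19],0.48]
    - [[0,0,0],[-1.5,0,19],0.48]

```text
clock: 30.8
eef_pos: [646.2, -9.7, 227.6]
tcp_rot: [-3.142, 0.001, 3.14]
contact_force: [0.8, 0.2, -1.6]
opening: 0.611
```

```bash
python3 - <<'E'
from h import *
plan([645.8,-9.6,212])
S=r.grab_frame('scene')
over(S,'g17.png',[],(338,205,35),9)
E
```

```text
t 30.8 pos [646.2  -9.7 227.6] rot [-3.142e+00  1.000e-03  3.140e+00] open 0.611 F [ 0.8  0.2 -1.6] q [-0.02  0.39  1.59 -0.    1.16 -1.59]
turn [-0.   0.  -0.1] shift [ 0.4  0.1 15.6]
```

View pics/g17.png

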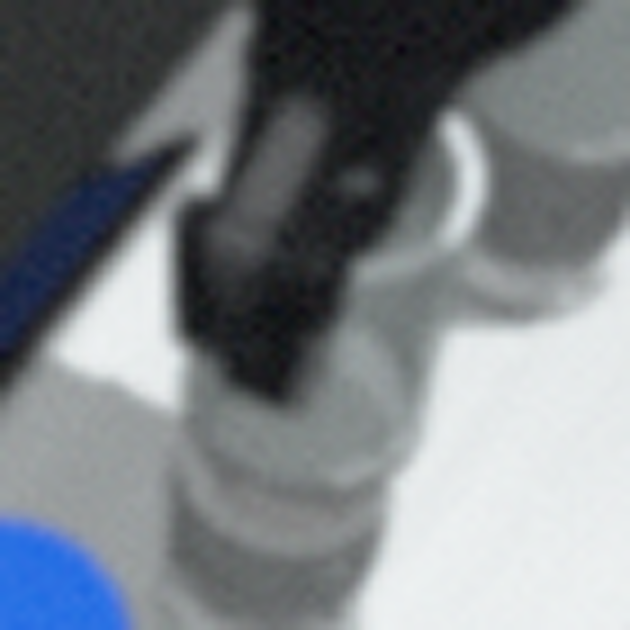

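Aligned. I'll lower it gently and watch the force; a miss would touch at about TCP 216.

Emit:
play_rows:
  moves:
    - [[0,0,0],[0.4,0,3],0.48]
    - [[0,0,0],[0.4,0,6],0.48]
    - [[0,0,0],[0.4,0,8],0.48]
    - [[0,0,0],[0.4,0,10],0.48]
    - [[0,0,0],[0.4,0,12],0.48]
    - [[0,0,0],[0.4,0,14],0.48]
    - [[0,0,0],[0.4,0,14],0.48]

```text
clock: 31.55
eef_pos: [645.7, -9.7, 213.5]
tcp_rot: [3.142, 0.0, 3.14]
contact_force: [-0.4, -0.2, -0.9]
opening: 0.61
```

Emit:
play_rows:
  moves:
    - [[0,0,0],[0,0,2],0.48]
    - [[0,0,0],[0,0,4],0.48]
    - [[0,0,0],[0,0,6],0.48]
    - [[0,0,0],[0,0,8],0.48]
    - [[0,0,0],[0,0,9],0.48]
    - [[0,0,0],[0,0,9],0.48]

```text
clock: 32.15
eef_pos: [645.6, -9.7, 204.3]
tcp_rot: [3.142, 0.0, 3.14]
contact_force: [-0.0, -0.1, -0.8]
opening: 0.613
```

Emit:
play_rows:
  moves:
    - [[0,0,0],[0,0,0.7],0.48]
    - [[0,0,0],[0,0,1.4],0.48]
    - [[0,0,0],[0,0,2.1],0.48]
    - [[0,0,0],[0,0,2.8],0.48]
    - [[0,0,0],[0,0,2.8],0.48]

```text
clock: 32.65
eef_pos: [645.9, -9.7, 202.3]
tcp_rot: [-3.142, 0.001, 3.14]
contact_force: [-2.0, 0.5, 4.9]
opening: 0.613
```

Emit:
play_rows:
  moves:
    - [[0,0,0],[0,0,0],0.63]
    - [[0,0,0],[0,0,0],0.66]
    - [[0,0,0],[0,0,0],0.72]
    - [[0,0,0],[0,0,0],0.8]
    - [[0,0,0],[0,0,0],0.9]
    - [[0,0,0],[0,0,-5],1]
    - [[0,0,0],[0,0,-30],1]
    - [[0,0,0],[0,0,-65],1]
    - [[0,0,0],[0,0,-95],1]
    - [[0,0,0],[35,0,-110],1]
    - [[0,0,0],[75,0,-110],1]
    - [[0,0,0],[115,20,-110],1]
    - [[0,0,0],[150,45,-90],1]
    - [[0,0,0],[180,75,-60],1]
    - [[0,0,0],[205,100,-30],1]
    - [[0,0,0],[212,106,10],1]
    - [[0,0,0],[212,106,50],1]
    - [[0,0,0],[212,106,80],1]
    - [[0,0,0],[212,106,80],1]

```text
clock: 34.55
eef_pos: [431.6, 96.3, 119.5]
tcp_rot: [-3.14, -0.005, 3.14]
contact_force: [-1.7, -1.0, 0.6]
opening: 1.0
```

```bash
python3 - <<'E'
from h import *
plan([433.8,96.4,6])
T,S=pair('g18.png',(292,140,40),(338,205,40))
def near(p,n,uv,R=20):
    for d in r.silhouettes(p,n):
        if np.hypot(*np.subtract(d['location'],uv))<R and d['mask'].sum()<3000: return d['mask']
pr=[(158,27.5),(168,27.5),(248,26.5)]
for p,uv in((T,(292,136)),(S,(336,210))):
    m=near(p,'funnel',uv,25)
    if m is not None: print('funnel',m.sum(),fit([(p,m)],pr,[646,-10]))
over(S,'g19.png',[],(273,180,40),8)
E
```

```text
t 34.55 pos [431.6  96.3 119.5] rot [-3.14  -0.005  3.14 ] open 1.0 F [-1.7 -1.   0.6] q [ 0.22  0.23  2.11 -0.    0.81 -1.35]
turn [-0.1 -0.3 -0.1] shift [ -2.8   0.3 113.5]
funnel 547 (array([647.04017639,  -7.69426727]), np.float64(0.21239559809298492))
funnel 1195 (array([646.83793859, -11.69164017]), np.float64(0.03941914841250308))
```

View pics/g18.png

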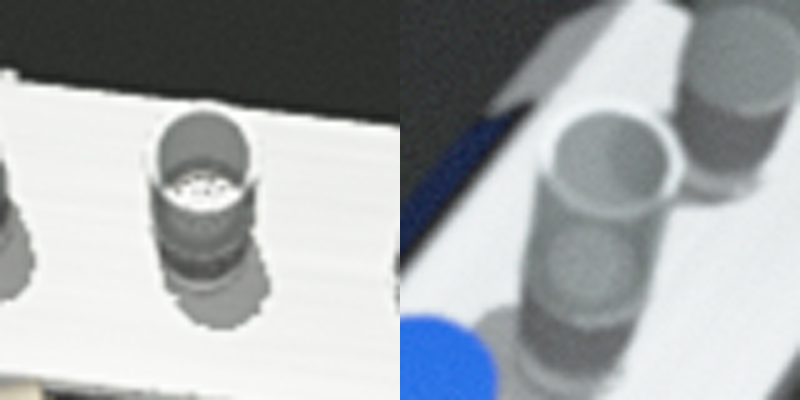

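View pics/g19.png

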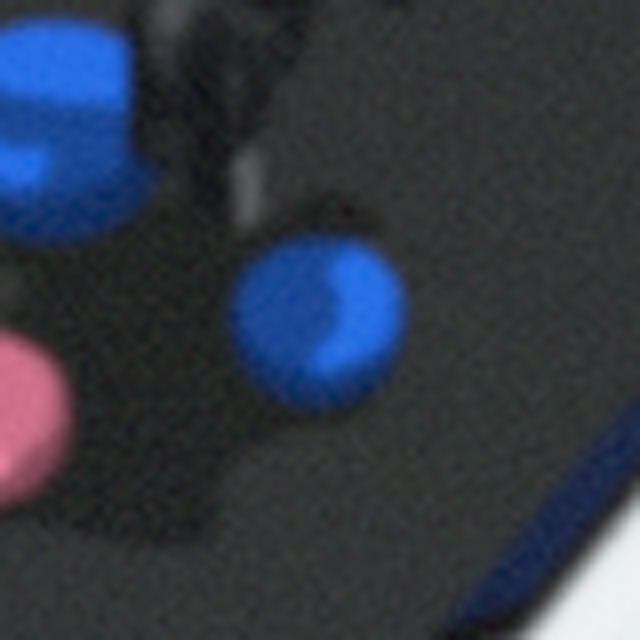

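Emit:
play_rows:
  moves:
    - [[-0.1,-0.3,0],[-2.5,0.2,35],1]
    - [[-0.1,-0.3,0],[-2.5,0.2,70],1]
    - [[-0.1,-0.3,0],[-2.5,0.2,92],0.9]
    - [[-0.1,-0.3,0],[-2.5,0.2,103],0.8]
    - [[-0.1,-0.3,0],[-2.5,0.2,107],0.72]
    - [[-0.1,-0.3,0],[-2.5,0.2,107.5],0.7]
    - [[-0.1,-0.3,0],[-2.5,0.2,107.5],0.7]

```text
clock: 35.45
eef_pos: [439.3, 97.3, 17.4]
tcp_rot: [3.139, 0.011, 3.14]
contact_force: [0.4, 0.4, 0.1]
opening: 0.703
```

```bash
python3 - <<'E'
from h import *
plan([433.8,96.4,12])
S=r.grab_frame('scene')
over(S,'g20.png',[],(273,180,40),8)
E
```

```text
t 35.45 pos [439.3  97.3  17.4] rot [3.139 0.011 3.14 ] open 0.703 F [0.4 0.4 0.1] q [ 0.21  0.43  2.16  0.    0.54 -1.35]
turn [ 0.2  0.6 -0.1] shift [ 5.6 -1.   5.4]
```

View pics/g20.png

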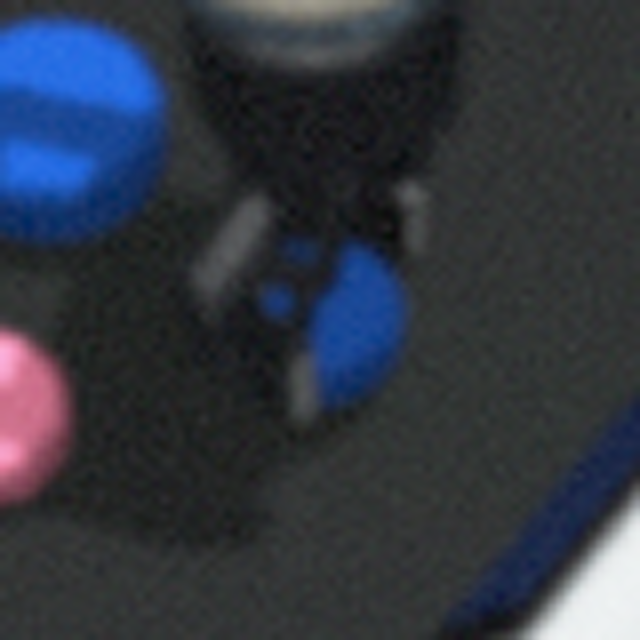

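Emit:
play_rows:
  moves:
    - [[0.2,0.6,0],[3,-0.6,3],0.7]
    - [[0.2,0.6,0],[5.5,-1,5],0.7]
    - [[0.2,0.6,0],[5.5,-1,5.4],0.7]
    - [[0.2,0.6,0],[5.5,-1,5.4],0.7]
    - [[0.2,0.6,0],[5.5,-1,5.4],0.7]

```text
clock: 36.0
eef_pos: [433.8, 96.4, 12.0]
tcp_rot: [-3.141, 0.0, 3.14]
contact_force: [0.4, 0.4, 0.4]
opening: 0.699
```

Emit:
play_rows:
  moves:
    - [[0,0,0],[0,0,0],0.66]
    - [[0,0,0],[0,0,0],0.62]
    - [[0,0,0],[0,0,0],0.58]
    - [[0,0,0],[0,0,0],0.54]
    - [[0,0,0],[0,0,0],0.5]
    - [[0,0,0],[0,0,0],0.47]
    - [[0,0,0],[0,0,0],0.47]
  newtons: 30

```text
clock: 36.7
eef_pos: [433.9, 96.3, 12.3]
tcp_rot: [-3.141, 0.0, 3.139]
contact_force: [-0.7, 0.0, 5.4]
opening: 0.59
```

```bash
python3 - <<'E'
from h import *
plan([645.9,-9.7,290])
S=r.grab_frame('scene')
over(S,'g21.png',[],(273,180,40),8)
E
```

```text
t 36.7 pos [433.9  96.3  12.3] rot [-3.141  0.     3.139] open 0.59 F [-0.7  0.   5.4] q [ 0.22  0.44  2.16 -0.    0.54 -1.35]
turn [-0.   0.  -0.1] shift [-212.3 -105.8 -277.6]
```

View pics/g21.png

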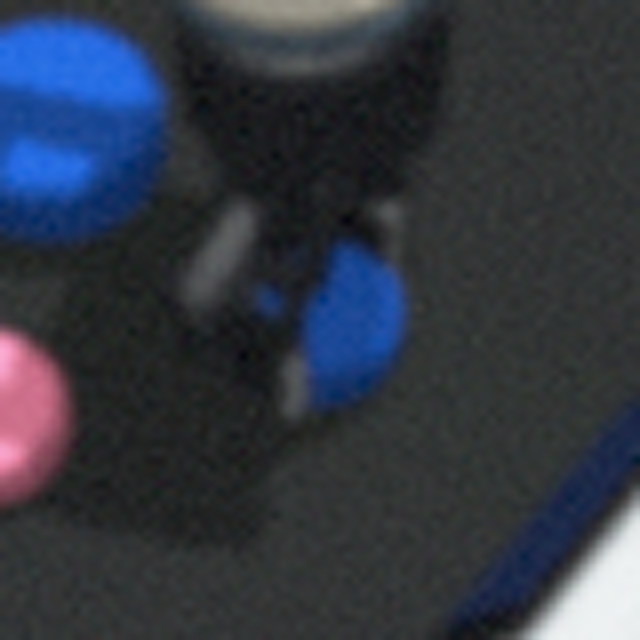

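Emit:
play_rows:
  moves:
    - [[0,0,0],[0,0,-10],0.47]
    - [[0,0,0],[0,0,-40],0.47]
    - [[0,0,0],[0,0,-80],0.47]
    - [[0,0,0],[0,-15,-120],0.47]
    - [[0,0,0],[0,-35,-160],0.47]
    - [[0,0,0],[0,-60,-200],0.47]
    - [[0,0,0],[0,-85,-240],0.47]
    - [[0,0,0],[-10,-102,-268],0.47]
    - [[0,0,0],[-35,-106,-278],0.47]
    - [[0,0,0],[-70,-106,-278],0.47]
    - [[0,0,0],[-105,-106,-278],0.47]
    - [[0,0,0],[-140,-106,-278],0.47]
    - [[0,0,0],[-175,-106,-278],0.47]
    - [[0,0,0],[-200,-106,-278],0.47]
    - [[0,0,0],[-210,-106,-278],0.47]
    - [[0,0,0],[-212,-106,-278],0.47]
    - [[0,0,0],[-212,-106,-278],0.47]
    - [[0,0,0],[-212,-106,-278],0.47]
    - [[0,0,0],[-212,-106,-278],0.47]

```text
clock: 38.65
eef_pos: [644.8, -9.8, 290.8]
tcp_rot: [-3.141, 0.0, 3.139]
contact_force: [0.3, -0.0, -0.4]
opening: 0.594
```

```bash
python3 - <<'E'
from h import *
plan([645.9,-9.7,265])
S=r.grab_frame('scene')
o=(646.7,-11.7)
over(S,'g22.png',[((*o,248,26.5),(255,0,0)),((*o,275,14),(0,255,0)),((*o,287,26),(0,255,0)),((*o,307,26),(0,255,0))],(342,180,40),8)
E
```

```text
t 38.65 pos [644.8  -9.8 290.8] rot [-3.141  0.     3.139] open 0.594 F [ 0.3 -0.  -0.4] q [-0.02  0.34  1.52 -0.    1.28 -1.59]
turn [-0.   0.  -0.1] shift [-1.1  0.2 25.8]
```

View pics/g22.png

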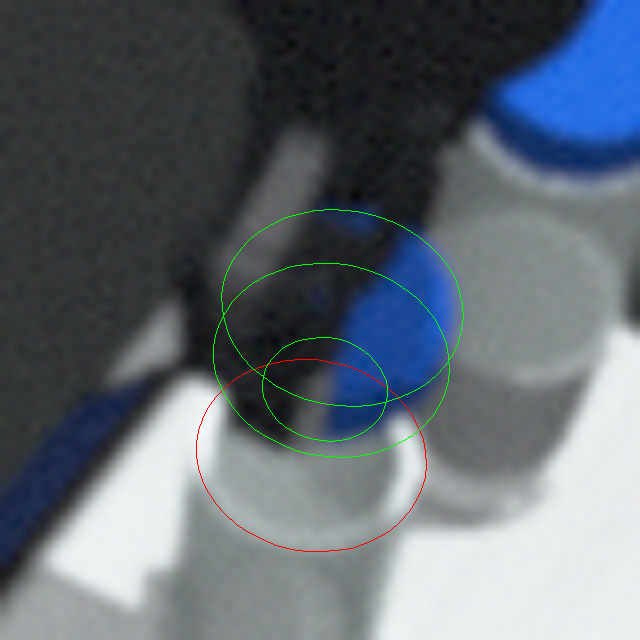

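Emit:
play_rows:
  moves:
    - [[0,0,0],[-1,0,8],0.47]
    - [[0,0,0],[-1,0,16],0.47]
    - [[0,0,0],[-1,0,22],0.47]
    - [[0,0,0],[-1,0,26],0.47]
    - [[0,0,0],[-1,0,27],0.47]
    - [[0,0,0],[-1,0,27],0.47]

```text
clock: 39.3
eef_pos: [645.9, -9.9, 263.5]
tcp_rot: [-3.141, -0.0, 3.14]
contact_force: [0.3, -0.2, -0.4]
opening: 0.588
```

```bash
python3 - <<'E'
from h import *
plan([645.9,-9.7,248.2])
S=r.grab_frame('scene')
over(S,'g23.png',[],(342,190,40),8)
E
```

```text
t 39.3 pos [645.9  -9.9 263.5] rot [-3.141 -0.     3.14 ] open 0.588 F [ 0.3 -0.2 -0.4] q [-0.02  0.36  1.55 -0.    1.23 -1.59]
turn [-0.  -0.  -0.1] shift [-0.   0.2 15.3]
```

View pics/g23.png

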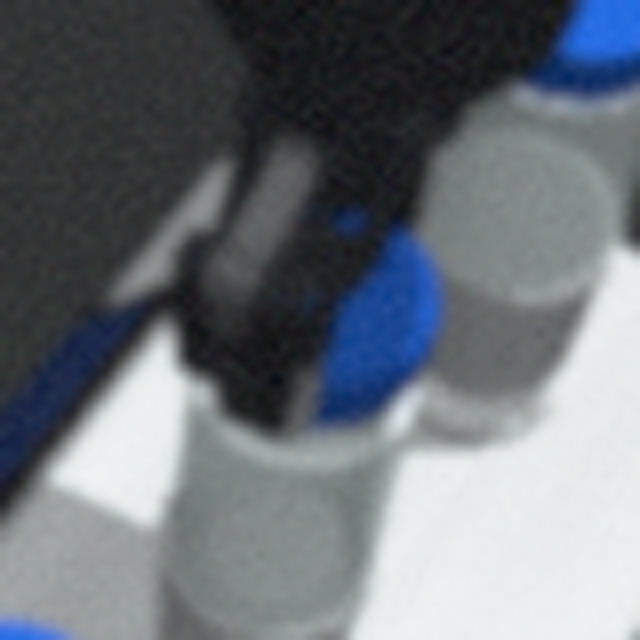

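Emit:
play_rows:
  moves:
    - [[0,0,0],[0,0.2,2],0.47]
    - [[0,0,0],[0,0.2,4],0.47]
    - [[0,0,0],[0,0.2,6],0.47]
    - [[0,0,0],[0,0.2,8],0.47]
    - [[0,0,0],[0,0.2,10],0.47]
    - [[0,0,0],[0,0.2,12],0.47]
    - [[0,0,0],[0,0.2,13],0.47]
    - [[0,0,0],[0,0.2,13],0.47]

```text
clock: 40.15
eef_pos: [646.0, -9.7, 250.6]
tcp_rot: [-3.141, 0.0, 3.139]
contact_force: [0.9, 0.2, -0.2]
opening: 0.591
```

Emit:
play_rows:
  moves:
    - [[0,0,0],[0,0,0.8],0.47]
    - [[0,0,0],[0,0,1.6],0.47]
    - [[0,0,0],[0,0,2.4],0.47]
    - [[0,0,0],[0,0,2.8],0.47]
    - [[0,0,0],[0,0,2.8],0.47]

```text
clock: 40.65
eef_pos: [646.1, -9.7, 248.3]
tcp_rot: [-3.141, 0.001, 3.139]
contact_force: [-1.3, -0.3, 3.2]
opening: 0.592
```

Contact came at the expected home height (TCP 248.3). I'll release and back off.

Emit:
play_rows:
  moves:
    - [[0,0,0],[0,0,0],0.61]
    - [[0,0,0],[0,0,0],0.64]
    - [[0,0,0],[0,0,0],0.7]
    - [[0,0,0],[0,0,0],0.8]
    - [[0,0,0],[0,0,0],0.9]
    - [[0,0,0],[0,0,-5],1]
    - [[0,0,0],[0,0,-25],1]
    - [[0,0,0],[0,0,-55],1]
    - [[0,0,0],[30,0,-80],1]
    - [[0,0,0],[70,0,-80],1]
    - [[0,0,0],[115,0,-80],1]
    - [[0,0,0],[160,0,-80],1]
    - [[0,0,0],[200,0,-80],1]
    - [[0,0,0],[220,0,-80],1]
    - [[0,0,0],[220,0,-80],1]
    - [[0,0,0],[220,0,-80],1]

```text
clock: 42.25
eef_pos: [426.8, -9.2, 328.9]
tcp_rot: [-3.141, 0.003, 3.139]
contact_force: [-0.2, 0.1, 0.6]
opening: 1.001
```

```bash
python3 - <<'E'
from h import *
plan([645.9,-9.7,248.2])
T,S=pair('g24.png',(292,140,45),(338,195,50))
for n,prof,ut,us in(('lid',[(248,26),(268,26)],(292,130),(342,190)),('cup',PROF['cup'],(151,152),(394,130)),('wash_bottle',PROF['wash_bottle'],(446,160),(224,401))):
  for p,uv in((T,ut),(S,us)):
    for d in r.silhouettes(p,n):
        if np.hypot(*np.subtract(d['location'],uv))<20:
            print(n,d['location'],d['mask'].sum(), fit([(p,d['mask'])],prof,[646,-10]) if n=='lid' else '')
E
```

```text
t 42.25 pos [426.8  -9.2 328.9] rot [-3.141e+00  3.000e-03  3.139e+00] open 1.001 F [-0.2  0.1  0.6] q [-0.02 -0.06  1.9  -0.    1.3  -1.59]
turn [-0.   0.2 -0.1] shift [-218.9    0.    81.4]
lid [294.1, 129.8] 437 (array([646.22196093,  -8.32033807]), np.float64(0.07096513662673307))
lid [343.3, 194.2] 688 (array([646.45342185, -12.73883757]), np.float64(0.07332991336069311))
cup [393.6, 129.0] 788 
wash_bottle [441.7, 162.5] 936 
wash_bottle [221.4, 401.3] 1315
```

View pics/g24.png

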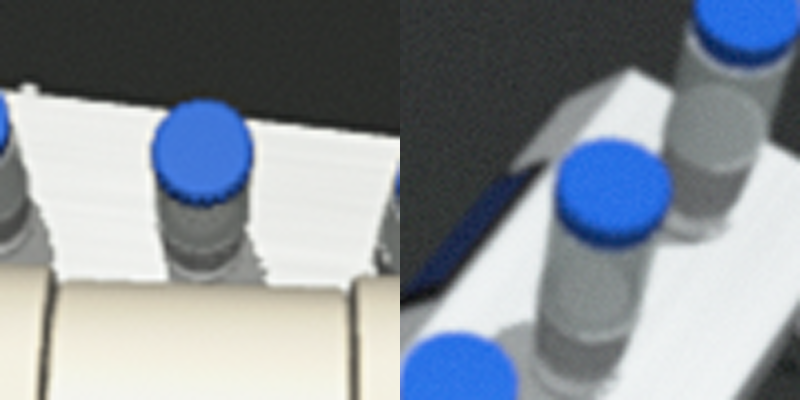

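The picture shows the new unit closed and upright, with its lid flush like those of its neighbours, at top-crop (203,150) and scene-crop (612,190). The cup and bottle have not moved and the arm is clear, so I'm handing in.

```bash
python3 -c "
from rig import r
print(r.sign_off())"
```

```text
the job is handed in; nothing more can be done
None
```

The filter unit is built on the vacant head in the order you gave: seat, screen, funnel with its banded end down, then the small blue lid. I handed it in at about 42 s, well under the 131 s limit; no verdict was reported.

**Seating:** Each part met the part below close to its expected home height. I released each one there, and the pictures afterwards showed it upright.

**Last checks:**
- **Lid:** both cameras' fits put it within about 1 mm of the seat and funnel positions they measured earlier.
- **Arm and bystanders:** the arm was clear of everything. The cup and wash bottle still show where they were; their image positions shifted by a few pixels at most.

**What disagreed:**
- **Camera offset:** the two cameras differed by a steady 4 to 5 mm in y, within their combined calibration error. I used the mean, and it matched where the jaws centred the parts.
- **Missed detections:** the networks missed some things. For example, the cup went undetected in the last top view, so there I relied on the scene camera.
- **Funnel fit:** the top camera fitted the clear funnel poorly, so its final position rests mainly on the scene camera.

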